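Lap the plates onto a swarf guard

TASK

Finish the sloping swarf guard, whose lowest plate is already fitted: first lay the wide loose plate, then the narrow one above it, each hooking its lip over the up-slope side of its catch and drawing it down the slope until the catch is fully home, so that its tail lies flat over the plate below at the scribed line. Draw gently and stop when the catch is firm, so that the gauge block under it does not slip; keep the plates centred and square, and leave the other things on the bench alone.

Things in the scene. Friction and masses are not known exactly. Their poses are not given: they have to be found in the camera images.
- wide_rib (a point): Middle of the rib by which the wide loose plate is held. Rib: 42 mm long (x), 12 mm wide (y), 24 mm high (z); its top is 12 mm above this point, the plate's upper face 12 mm below, its flat underside 16 mm below. x points to the plate's head (lip end), z out of the upper face. Lip's tailward face 55 mm towards +x, tail edge 41 mm towards -x.
- narrow_rib (a point): Middle of the rib by which the narrow loose plate is held. Rib: 42 mm long (x), 12 mm wide (y), 24 mm high (z); its top is 12 mm above this point, the plate's upper face 12 mm below, its flat underside 16 mm below. x points to the plate's head (lip end), z out of the upper face. Lip's tailward face 55 mm towards +x, tail edge 41 mm towards -x.
- wide: The wide aluminium plate, 100 mm (x) x 130 (y) x 4 mm, about 200 g (varies by a third); origin: centre of its flat underside. At its head (+x) a lip 4 mm thick, 120 mm across, hangs 12 mm below the underside. Dark line scribed across the upper face 68 mm from the tail. Starts level on a 30 mm high fixed wooden block, lip hanging past the block.
- narrow: The narrow aluminium plate, 100 mm (x) x 106 (y) x 4 mm, about 170 g (varies by a third); origin: centre of its flat underside. At its head (+x) a lip 4 mm thick, 96 mm across, hangs 12 mm below the underside. Dark line scribed across the upper face 68 mm from the tail. Starts level on a 30 mm high fixed wooden block, lip hanging past the block.
- wide_seat (a point): Middle of the place for the wide plate's rib, plate's axes along these: x up the slope, y across, z square out of the plate (20 deg from vertical). Home may lie up to 9 mm either way along x: where the catch ends. The plate rests on a fixed bar (top 16 mm below, 130 mm across, 21 to 33 mm towards +x) and by its tail on the lowest plate. The lip has free room 25 mm up the slope of this middle place.
- narrow_seat (a point): Middle of the place for the narrow plate's rib, plate's axes along these: x up the slope, y across, z square out of the plate (20 deg from vertical). Home may lie up to 9 mm either way along x: where the catch ends. The plate rests on a fixed bar (top 16 mm below, 106 mm across, 21 to 33 mm towards +x) and by its tail on the wide plate. The lip has free room 25 mm up the slope of this middle place.
- wide_catch (a joint): Travel (m) of the wide plate's catch: 0 = open (start), 0.005 = fully home, firm end. Dark block 56 mm across, top 2.5 mm below the laid plate's underside; the lip pushes its up-slope face down the slope; takes 6 to 7 N, stays where pushed. Home, that face is 55 mm towards +x from wide_seat, give or take 9 mm (ladder's setting, not measured: find by touch). Open, it is 5 mm further up.
- narrow_catch (a joint): Travel (m) of the narrow plate's catch: 0 = open (start), 0.005 = fully home, firm end. Dark block 56 mm across, top 2.5 mm below the laid plate's underside; the lip pushes its up-slope face down the slope; takes 6 to 7 N, stays where pushed. Home, that face is 55 mm towards +x from narrow_seat, give or take 9 mm (ladder's setting, not measured: find by touch). Open, it is 5 mm further up.
- wide_gauge (a joint): Slip (m) of the gauge block that carries the wide catch; 0 at the start. It is clamped by friction only: once the catch is home, pulling with over 12 N (plus the plate's own drag on its rests, 1 to 3 N) makes it slip down the slope. It must stay where it is (1.6 mm at most).
- narrow_gauge (a joint): Slip (m) of the gauge block that carries the narrow catch; 0 at the start. It is clamped by friction only: once the catch is home, pulling with over 12 N (plus the plate's own drag on its rests, 1 to 3 N) makes it slip down the slope. It must stay where it is (1.6 mm at most).
- guard: Swarf guard: green stand fixed to the bench, base 250 (x) x 170 (y) x 10 mm; origin under its centre; rises towards +x, 60 to about 145 mm high; two bare fixed bars. A ladder along the slope carries the fitted lowest plate (150 mm across, same rib and line) and both gauges with catches; it is set anew each time within 9 mm, the same for both, and does not move. Laid plates do not slide by themselves.
- flywheel: Bystander: dark steel hub, 68 mm disc with a 28 mm boss, 34 mm high; origin under its centre.
- tin: Bystander: closed tin, 60 mm across, 75 mm high; origin under its centre.
- tape: Bystander: measuring tape case, 65 x 65 x 35 mm; origin under its centre.
There are look-alikes about, which are no part of the job. Leave any orange or yellow look-alike of the wide alone.

How it is judged:
On the way, in this order (a step that is already met when the one before it is completed fails the run):
1. the wide plate lies home and is let go (value of joint wide_catch above 0.0035 m and value of joint wide_gauge below 0.0016 m and x of wide_rib in the frame of wide_seat between -0.0125 and 0.0125 m and y of wide_rib in the frame of wide_seat between -0.008 and 0.008 m and z of wide_rib in the frame of wide_seat between -0.002 and 0.002 m and angle between the z axis of wide_rib and the z axis of wide_seat, either way round below 0.035 rad and angle between the y axis of wide_rib and the y axis of wide_seat, either way round below 0.05 rad and contact force between wide and the fingers below 0.05 N and linear speed of wide below 0.01 m/s), for 0.2 s.
2. the narrow plate lies home over it and is let go (value of joint narrow_catch above 0.0035 m and value of joint narrow_gauge below 0.0016 m and x of narrow_rib in the frame of narrow_seat between -0.0125 and 0.0125 m and y of narrow_rib in the frame of narrow_seat between -0.008 and 0.008 m and z of narrow_rib in the frame of narrow_seat between -0.002 and 0.002 m and angle between the z axis of narrow_rib and the z axis of narrow_seat, either way round below 0.035 rad and angle between the y axis of narrow_rib and the y axis of narrow_seat, either way round below 0.05 rad and x of narrow_rib in the frame of wide_rib between 0.064 and 0.072 m and contact force between narrow and the fingers below 0.05 N and linear speed of narrow below 0.01 m/s), for 0.2 s.
At the end, for the whole second after the job is handed in: Both plates let go and at rest in place: catches over 3.5 of 5 mm home, gauges slipped under 1.6 mm, narrow tail within 4 mm of the wide plate's line, within 12.5 mm of the middle place along the slope, 8 mm across, 2 mm in height; faces within 2 degrees, yaw within 2.9 degrees (all of step 1 and all of step 2); the robot touches nothing.
It fails at once if the wide plate's gauge is forced out of its setting (over 1.6 mm) (value of joint wide_gauge above 0.0016 m).
It fails at once if the narrow plate's gauge is forced out of its setting (over 1.6 mm) (value of joint narrow_gauge above 0.0016 m).
It fails at once if the flywheel is disturbed (moved over 20 mm) (distance of flywheel from where it was at the start of the episode above 0.02 m).
It fails at once if the tin is disturbed (moved over 20 mm) (distance of tin from where it was at the start of the episode above 0.02 m).
It fails at once if the tape is disturbed (moved over 20 mm) (distance of tape from where it was at the start of the episode above 0.02 m).
It also fails if it takes over 64 s, if anything falls off the work surface, if the arm or the gripper's body presses on something with over 40 N, if the wrist force passes 120 N, or if a joint passes its speed limit or range.

ROBOT

A 6-joint arm with a two-finger parallel gripper is mounted at the origin on the work surface. World frame = base frame: x ahead of the robot, y to its left, z up, the work surface at z = 0. Lengths are in m, angles in rad, forces in N, time in s.
With the tool pointing down it reaches from about 0.25 to 0.725 m from the base axis. Payload 9.7 kg.
Tool frame: the origin (TCP) lies midway between the tips of the shut fingers; the grasp point (between the pads) lies 19 mm behind it (manip.hold_point_z is the distance from the TCP to the grasp point, in m); z points along the fingers, x is the direction in which the jaws open and shut, and the axes are right-handed (so a half turn about z gives the same grasp; the last joint's range is limited). The gripper opens to 85 mm and grips with 20 to 120 N. Pads are 22 mm wide; open, the fingers measure 114 mm over their backs; the gripper's body (76 mm by 85 mm) begins 54 mm behind the grasp point. The pads swing forward as they close: fully open they stand 13 mm farther back than shut.
Start: joints at [1.136, 0.087, 0.176, 1.66, 0, 1.571], TCP at [0.232, 0.499, 0.204] pointing down, gripper open.
Joint ranges: [-3.13, 3.13], [-0.85, 1.81], [-1.15, 1.24], [-2.2, 2.28], [-1.44, 1.52], [-3.14, 3.14]. Speed limits (rad/s): [2.22, 2.22, 2.57, 3.14, 3.14, 3.14].

INTERFACE

Orientations are given as a rotation vector (axis times angle).
In Python, from bench import manip gives the robot as it stands.
- The arm moves only by the tool play_rows, never from a script. Its argument "motion" is a list of rows, each an object with "dp": the shift along the tool's x, y, z scaled (see below), a list of three; "turn": the turn about the tool's z scaled (see below); "fingers": the gripper command: -1 is shut, 1 is fully open, values between are in proportion. A call has 1 to 20 rows; each row is the pose to reach, as a shift and turn from the pose commanded when the call began, along the tool's axes at that moment; what a row does not reach only later rows make up. The controller multiplies each number of a shift by 0.1 m and each number of a turn by 0.5 rad. A row lasts 1/8 s, in which the tool goes at most 62.5 mm and 10.7 degrees, less where a joint would pass 70% of its speed; a pose out of reach is approached as far as the arm can. A call with a number of a shift or a turn outside -1 to 1 is refused whole. A call with a gripper value outside its range is refused whole. The fingers move at their own pace and stop on an object; "newtons" is the grip in N (left out, the last holds). Time passes only in rows, so rows that repeat a pose let the fingers close. It gives the time, the measured TCP pose, the force and the opening at its end, in the units of the state.
- manip.read_state(): the state, without advancing time (a new reading comes with each control period).
- manip.grab_frame(name): name is "side" or "top" or "wrist"; returns a dict with "color" (480x640x3 uint8, red, green, blue), "depth" (480x640 float32, m along the optical axis (not along the pixel's ray), 0 where there is no reading), "fx", "fy", "cx", "cy" (pixels), "cam_to_world" (4x4, takes a point from camera to world coordinates). Camera axes: x right, y up, looking along -z (the intrinsics and any distortion apply to the point x, -y, -z); pixel columns grow to the right and rows downward; lengths in m; the calibration is good to about 2 mm. A picture is of the moment at which its call begins.
- manip.job_done(): hands the job in, once; it reports no verdict.
The state is a dict: "time": time; "joint_positions": joint angles; "joint_velocities": joint speeds; "joint_torque": joint torques, N m; "ee_pos": TCP position; "tool_rot": TCP orientation; "contact_force": force on the tool from outside, world axes, zero at the start; "wrist_torque": the same for the moment, N m; "finger_gap": finger opening in m.
Only numpy, scipy, OpenCV 4.12 (cv2) and the standard library are available. Lean on these libraries where they do the work, as an engineer would, in place of code of your own. Each camera call takes 0.05 s, during which the arm holds its last target. There are 200 camera calls.

## Working session

There is one attempt and no reset: what is moved stays moved. The work goes in short steps, Python scripts to look and compute and a tool call to move; the robot and the scene stay as the last step left them, time stands still between calls to the robot, and variables do not carry over. Pictures are saved under pics/ and viewed, about 8 in all and at most 12, crops included, and the job is handed in when it is done.

Besides the shell and the picture viewer there is one more tool, called after "Request:" by a JSON object that holds its "name" and its "arguments". play_rows: Moves the arm, as the interface text tells. Shifts and turns lie within -1 to 1; 1 stands for 0.1 m of shift or 0.5 rad of turn. Its arguments: {"type":"object","properties":{"motion":{"type":"array"},"newtons":{"type":"number"}},"required":["motion"]}

```bash
ls; mkdir -p pics; cat > h.py <<'E'
import numpy as np, cv2
from bench import manip
from scipy.spatial.transform import Rotation as R
def grab(n):
    f=manip.grab_frame(n); np.savez(f'/tmp/{n}.npz',**{k:np.asarray(v) for k,v in f.items()}); return f
def pts(f):
    """world point per pixel from depth"""
    d=f['depth']; v,u=np.mgrid[:480,:640]
    p=np.stack([(u-f['cx'])/f['fx']*d,-(v-f['cy'])/f['fy']*d,-d,np.ones_like(d)],-1)
    return (p@np.asarray(f['cam_to_world']).T)[...,:3]
def save(f,name,box=None,s=1):
    c=f['color'][...,::-1]
    if box: c=c[box[1]:box[3],box[0]:box[2]]
    cv2.imwrite('pics/'+name,cv2.resize(c,None,fx=s,fy=s,interpolation=cv2.INTER_CUBIC))
E
python3 - <<'E'
from h import *
s=manip.read_state(); print({k:np.round(v,3) for k,v in s.items()}, manip.hold_point_z)
for n in ('top','side'):
    f=grab(n); save(f,n+'0.png'); print(n,[k for k in f],f['fx'],f['fy'],f['cx'],f['cy'],np.round(f['cam_to_world'],3).tolist(), (f['depth']>0).mean())
E
```

```text
pics
{'time': np.float64(0.0), 'joint_positions': array([1.136, 0.087, 0.175, 1.66 , 0.   , 1.571]), 'joint_velocities': array([-0.   , -0.001, -0.002, -0.   ,  0.001, -0.   ]), 'joint_torque': array([ 1.0000e-03, -5.2039e+01,  4.6480e+01,  1.6000e-02, -0.0000e+00,
       -0.0000e+00]), 'ee_pos': array([0.232, 0.499, 0.203]), 'tool_rot': array([ 2.648e+00,  1.690e+00, -2.000e-03]), 'contact_force': array([-0.257,  0.226, -0.021]), 'wrist_torque': array([ 0.042, -0.027, -0.01 ]), 'finger_gap': np.float64(0.086)} 0.0187
top ['color', 'depth', 'fx', 'fy', 'cx', 'cy', 'cam_to_world'] 446.9100037133731 446.9100037133731 318.92157850475667 237.5088494184095 [[0.004, 0.985, -0.174, 0.38], [-1.0, 0.007, 0.018, -0.067], [0.019, 0.174, 0.985, 1.127], [0.0, 0.0, 0.0, 1.0]] 0.9960677083333334
side ['color', 'depth', 'fx', 'fy', 'cx', 'cy', 'cam_to_world'] 461.37350798035254 461.37350798035254 320.8730285914688 243.10220261154748 [[-0.992, 0.056, -0.111, 0.456], [-0.124, -0.491, 0.862, 0.767], [-0.006, 0.869, 0.495, 0.605], [0.0, 0.0, 0.0, 1.0]] 0.99607421875
```

View pics/top0.png

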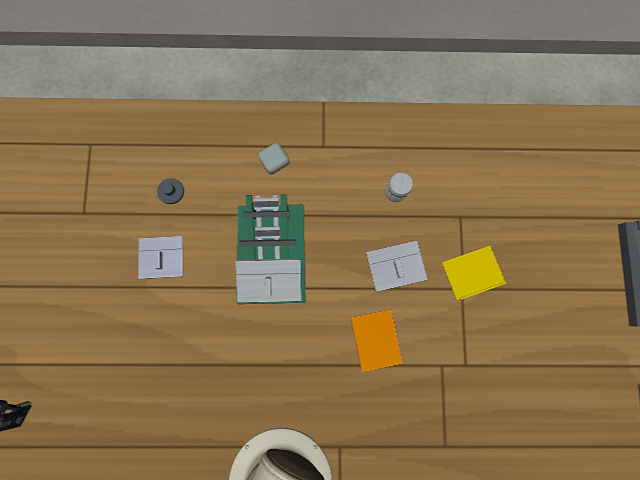

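View pics/side0.png

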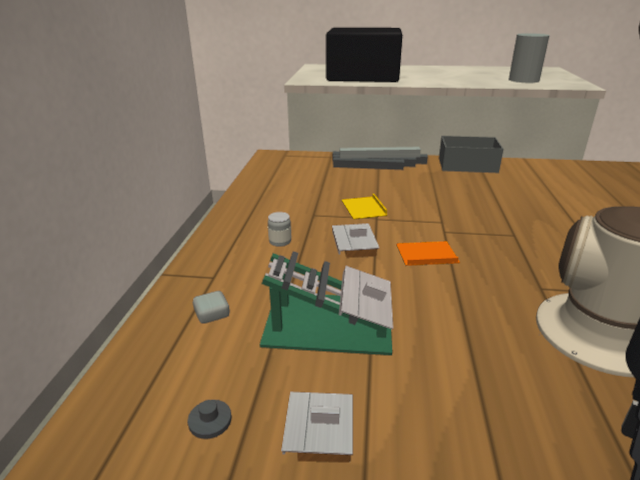

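Top view: two plain grey ribbed plates, at (160,258) and (397,266). Could be mistaken for the wide one: the orange (377,340) and yellow (474,273) look-alikes, and the fitted plate (268,282). By size the right grey plate is the wide one and the left is the narrow one. The guard is at (270,255), with bars at rows 214 and 242. Next I measure both plates and check the choice in one close crop.

```bash
cat > m.py <<'E'
from h import *
f=dict(np.load('/tmp/top.npz')); P=pts(f)
def rect(m): 
    q=P[m][:,:2].astype(np.float32)*1000; r=cv2.minAreaRect(q); b=cv2.boxPoints(r)
    e0,e1=b[1]-b[0],b[2]-b[1]
    return np.round(np.median(P[m],0),4),np.round(r[0],1),[(round(float(np.linalg.norm(e)),1),round(float(np.degrees(np.arctan2(e[1],e[0]))),1)) for e in (e0,e1)],int(m.sum())
def win(u0,v0,u1,v1):
    m=np.zeros((480,640),bool); m[v0:v1,u0:u1]=1; return m
Z=P[...,2]
for n,w in (('left',win(128,225,195,290)),('right',win(358,232,436,300))):
    for k,lo,hi in (('rib',.05,.07),('face',.026,.044),('plate',.026,.07)):
        print(n,k,*rect(w&(Z>lo)&(Z<hi)))
print('table z',np.median(Z[win(60,300,120,340)]))
for n,w in (('flywheel',win(150,170,192,212)),('tape',win(250,135,298,178)),('tin',win(375,165,420,206)),('orange',win(340,300,410,380)),('yellow',win(436,240,510,306))):
    print(n,*rect(w&(Z>.008)))
g=win(225,185,315,312)
print('guard',*rect(g&(Z>.006)))
col=f['color'].astype(int)
for v in range(190,308,2):
    u=268
    print(v,[(np.round(P[v,uu]*1000,1).tolist(),int(col[v,uu].mean())) for uu in (250,262,267,273)])
t=lambda b,s:cv2.resize(f['color'][b[1]:b[3],b[0]:b[2],::-1],s,interpolation=cv2.INTER_CUBIC)
out=np.zeros((600,800,3),np.uint8)
out[:600,:430]=t((228,188,314,308),(430,600)); out[:300,430:]=t((125,225,199,285),(370,300)); out[300:,430:]=t((355,235,429,295),(370,300))
cv2.imwrite('pics/crop1.png',out)
E
python3 m.py
```

```text
left rib [0.5133 0.3    0.0572] [513.5 301.4] [(14.0, -86.1), (41.4, 3.9)] 116
left face [0.5236 0.2984 0.034 ] [523.  302.5] [(107.2, -86.4), (100.8, 3.6)] 1656
left plate [0.522  0.2988 0.0342] [523.  302.5] [(107.2, -86.4), (100.8, 3.6)] 1781
right rib [ 0.4961 -0.28    0.0584] [ 495.9 -279.8] [(12.3, -75.7), (41.6, 14.3)] 93
right face [ 0.5055 -0.2747  0.0343] [ 504.9 -277.9] [(130.6, -76.5), (99.8, 13.5)] 2015
right plate [ 0.5037 -0.2763  0.0344] [ 504.9 -277.9] [(130.6, -76.5), (99.8, 13.5)] 2123
table z -0.0001910973052301479
flywheel [0.694  0.2922 0.0139] [541.4 135.9] [(64.5, -44.4), (516.1, 45.6)] 531
tape [0.7782 0.0302 0.0337] [603.7 -29.7] [(72.9, -71.1), (447.4, 18.9)] 643
tin [ 0.6947 -0.2809  0.074 ] [ 561.8 -173.9] [(416.5, -38.6), (60.2, 51.4)] 618
orange [ 0.3251 -0.2249  0.0283] [ 320.6 -177.3] [(208.5, -85.0), (138.0, 5.0)] 2311
yellow [ 0.4878 -0.4691  0.0285] [ 416.1 -309.8] [(482.4, -71.6), (138.8, 18.4)] 2136
guard [0.5363 0.0292 0.0764] [546.6  37.7] [(326.7, -1.6), (221.2, 88.4)] 7007
190 [([702.6, 90.7, 4.0], 114), ([704.0, 60.1, 0.1], 110), ([703.3, 46
[... 6068 characters left out ...]
], 169)]
296 [([427.2, 74.3, 64.5], 164), ([427.4, 46.4, 62.0], 163), ([426.4, 32.3, 86.4], 163), ([427.5, 20.5, 61.7], 164)]
298 [([422.5, 74.0, 66.0], 163), ([422.8, 46.4, 60.7], 164), ([422.9, 34.7, 60.1], 164), ([423.0, 20.7, 59.1], 166)]
300 [([418.0, 74.8, 58.9], 168), ([418.1, 46.2, 61.4], 166), ([418.2, 34.7, 59.6], 167), ([418.3, 20.6, 58.0], 171)]
302 [([414.8, 80.9, 12.0], 60), ([415.0, 51.6, 9.7], 71), ([415.1, 39.3, 10.2], 70), ([415.2, 24.6, 8.9], 71)]
304 [([410.2, 81.8, 3.7], 118), ([410.5, 52.9, -3.7], 113), ([410.4, 40.1, 0.7], 116), ([410.6, 25.6, -4.9], 114)]
306 [([405.4, 82.5, -2.2], 106), ([405.4, 52.2, 1.7], 105), ([405.5, 39.9, 1.5], 108), ([405.6, 25.3, -1.7], 108)]
```

View pics/crop1.png

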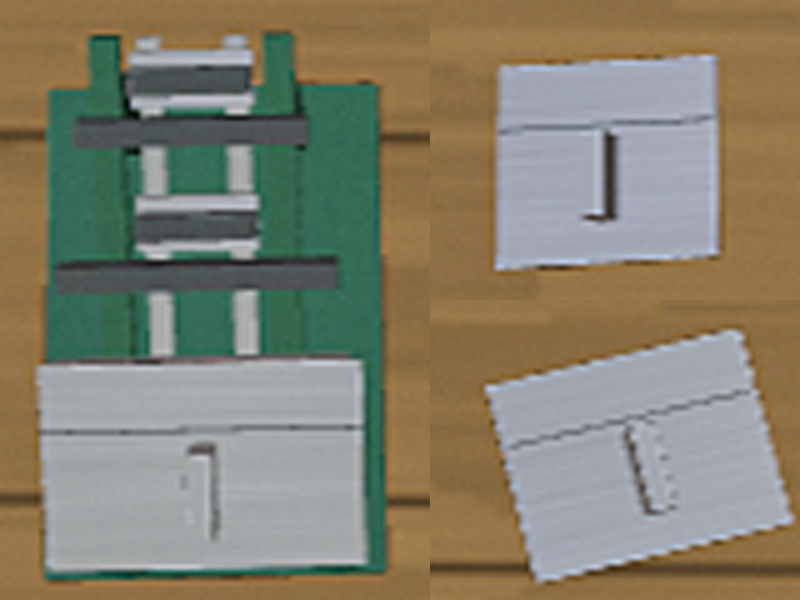

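Crop: wide plate (bottom right) and narrow plate (top right), both with the scribed line on the +x side, so both heads point to +x. The guard shows its two bare bars with the two catches above them. Next I fit the bars, the slope, the fitted plate and the catches.

```bash
cat > m2.py <<'E'
from m import P,Z,win,f,rect
import sys
from h import *
c=20*np.pi/180
dark=(f['color'].astype(int).mean(-1)<100)&(np.ptp(f['color'].astype(int),axis=-1)<25)
pl=win(240,263,298,300)&(Z>.05); 
A=P[pl&(Z<.1)]; 
def fit(A):
    for _ in range(4):
        m=A.mean(0); n=np.linalg.svd(A-m)[2][2]; n*=np.sign(n[2]); d=(A-m)@n; A=A[abs(d)<.004]
    return m,n
m,n=fit(A); print('low plane',m,n,'tilt',np.degrees(np.arccos(n[2])),'az',np.degrees(np.arctan2(-n[1],-n[0])))
print('lowplate rect',*rect(pl)); print('low rib',*rect(pl&(((P-m)@n)>.012)))
for nm,w,zz in (('barW',win(235,239,302,249),(.098,.116)),('barN',win(235,209,295,219),(.124,.142)),('catW',win(245,229,290,238),(.107,.12)),('catN',win(245,200,290,209),(.132,.147))):
    k=w&(Z>zz[0])&(Z<zz[1])&dark; print(nm,P[k].mean(0),*rect(k))
def save2(): pass
E
python3 m2.py | tail -7
```

```text
low plane [0.46315488 0.03063226 0.07626725] [-0.33929457 -0.01116452  0.94061392] tilt 19.84508657096188 az 1.8846426093933875
lowplate rect [0.4616 0.0294 0.0771] [442.6  14.8] [(122.4, -0.8), (166.2, 89.2)] 2146
low rib [0.4444 0.0301 0.0949] [412.6  -5.2] [(36.1, -42.3), (135.5, 47.7)] 115
barW [0.54720914 0.03419564 0.10643426] [0.547  0.0331 0.1065] [548.   34.4] [(127.1, -88.8), (15.2, 1.2)] 325
barN [0.60968915 0.03515664 0.13289225] [0.6094 0.0344 0.1331] [611.   35.9] [(102.9, -87.7), (15.4, 2.3)] 265
catW [0.5698056  0.03385844 0.1120358 ] [0.5696 0.0331 0.1123] [570.9  34.4] [(53.2, -89.2), (12.7, 0.8)] 121
catN [0.6320052  0.03574136 0.13882602] [0.6317 0.0344 0.139 ] [633.1  36.7] [(13.7, -0.2), (54.5, 89.8)] 137
```

```bash
cat >> h.py <<'E'
def ax(phi): return np.array([[np.cos(phi),np.sin(phi),0],[np.sin(phi),-np.cos(phi),0],[0,0,-1]])
def pose():
    s=manip.read_state(); M=R.from_rotvec(s['tool_rot']).as_matrix(); return np.array(s['ee_pos']),np.arctan2(M[1,0],M[0,0]),s
def plan(wps,start=None):
    """wps: (x,y,z,yaw_deg); prints the numbers of calls, splitting at the limits"""
    p,phi=start if start is not None else pose()[:2]
    for w in wps:
        t=np.array(w[:3]); a=np.radians(w[3])
        for _ in range(12):
            d=ax(phi)@(t-p)/.1; k=-(a-phi)/.5; 
            if max(abs(d).max(),abs(k))<.004: break
            d=np.round(d*min(1,1/max(abs(d).max(),1e-9)),3); k=np.round(np.clip(k,-1,1),3)
            print(w,'dp',d.tolist(),'turn',k,'rows>=',int(np.ceil(max(np.linalg.norm(d)*.1/.055,abs(k)*.5/.18)))); p=p+ax(phi).T@d*.1; phi-=k*.5
    return p,phi
def st():
    p,phi,s=pose(); print('t',s['time'],'p',np.round(p,4),'yaw',np.round(np.degrees(phi),2),'F',np.round(s['contact_force'],2),'gap',round(float(s['finger_gap']),4))
E
python3 -c "
from h import *
st(); plan([(.496,-.28,.11,103.7)])"
```

```text
t 0.1 p [0.2316 0.4986 0.2035] yaw 65.08 F [-0.57 -0.01  0.33] gap 0.0853
(0.496, -0.28, 0.11, 103.7) dp [-1.0, 0.955, 0.157] turn -1.0 rows>= 3
(0.496, -0.28, 0.11, 103.7) dp [-1.0, 0.268, 0.118] turn -0.348 rows>= 2
(0.496, -0.28, 0.11, 103.7) dp [-1.0, 0.089, 0.114] turn 0.0 rows>= 2
(0.496, -0.28, 0.11, 103.7) dp [-1.0, 0.088, 0.114] turn 0.0 rows>= 2
(0.496, -0.28, 0.11, 103.7) dp [-1.0, 0.089, 0.114] turn 0.0 rows>= 2
(0.496, -0.28, 0.11, 103.7) dp [-1.0, 0.088, 0.114] turn 0.0 rows>= 2
(0.496, -0.28, 0.11, 103.7) dp [-1.0, 0.089, 0.115] turn 0.0 rows>= 2
(0.496, -0.28, 0.11, 103.7) dp [-0.782, 0.069, 0.089] turn 0.0 rows>= 2
```

Request:
{"name": "play_rows", "arguments": {"motion": [{"dp": [-0.35, 0.32, 0], "turn": -0.33, "fingers": 1}, {"dp": [-0.7, 0.64, 0], "turn": -0.67, "fingers": 1}, {"dp": [-1, 0.955, 0], "turn": -1, "fingers": 1}, {"dp": [-1, 0.955, 0], "turn": -1, "fingers": 1}]}}

```text
time: 0.6
ee_pos: [0.2769, 0.366, 0.2045]
tool_rot: [2.148, 2.292, 0.001]
contact_force: [0.2, 0.2, 0.0]
finger_gap: 0.0857
```

Request:
{"name": "play_rows", "arguments": {"motion": [{"dp": [-0.5, 0.13, 0], "turn": -0.2, "fingers": 1}, {"dp": [-1, 0.268, 0], "turn": -0.348, "fingers": 1}]}}

```text
time: 0.85
ee_pos: [0.3094, 0.2694, 0.2037]
tool_rot: [-1.937, -2.473, 0.001]
contact_force: [1.1, -0.6, 0.3]
finger_gap: 0.0853
```

Request:
{"name": "play_rows", "arguments": {"motion": [{"dp": [-0.5, 0.05, 0], "turn": 0, "fingers": 1}, {"dp": [-1, 0.09, 0], "turn": 0, "fingers": 1}]}}

```text
time: 1.1
ee_pos: [0.3422, 0.174, 0.204]
tool_rot: [-1.942, -2.47, -0.0]
contact_force: [0.6, 0.4, 0.1]
finger_gap: 0.0852
```

Request:
{"name": "play_rows", "arguments": {"motion": [{"dp": [-0.5, 0.05, 0], "turn": 0, "fingers": 1}, {"dp": [-1, 0.09, 0], "turn": 0, "fingers": 1}]}}

```text
time: 1.35
ee_pos: [0.3748, 0.0788, 0.204]
tool_rot: [-1.942, -2.469, -0.0]
contact_force: [0.7, -0.0, 0.1]
finger_gap: 0.0856
```

Request:
{"name": "play_rows", "arguments": {"motion": [{"dp": [-0.5, 0.05, 0], "turn": 0, "fingers": 1}, {"dp": [-1, 0.09, 0], "turn": 0, "fingers": 1}]}}

```text
time: 1.6
ee_pos: [0.4074, -0.0164, 0.204]
tool_rot: [-1.942, -2.469, -0.0]
contact_force: [-0.4, 0.3, 0.4]
finger_gap: 0.0853
```

Request:
{"name": "play_rows", "arguments": {"motion": [{"dp": [-0.5, 0.05, 0], "turn": 0, "fingers": 1}, {"dp": [-1, 0.09, 0], "turn": 0, "fingers": 1}]}}

```text
time: 1.85
ee_pos: [0.44, -0.1115, 0.2039]
tool_rot: [-1.942, -2.469, -0.0]
contact_force: [0.8, 0.6, -0.6]
finger_gap: 0.0855
```

Request:
{"name": "play_rows", "arguments": {"motion": [{"dp": [-0.5, 0.05, 0], "turn": 0, "fingers": 1}, {"dp": [-1, 0.09, 0], "turn": 0, "fingers": 1}]}}

```text
time: 2.1
ee_pos: [0.4725, -0.2065, 0.2037]
tool_rot: [-1.942, -2.469, -0.0]
contact_force: [0.3, 0.3, 0.4]
finger_gap: 0.0856
```

```bash
python3 -c "
from h import *
st(); plan([(.496,-.28,.11,103.7),(.496,-.28,.04,103.7)])"
```

```text
t 2.1 p [ 0.4725 -0.2065  0.2037] yaw 103.61 F [0.27 0.35 0.38] gap 0.0856
(0.496, -0.28, 0.11, 103.7) dp [-0.77, 0.055, 0.937] turn -0.003 rows>= 3
(0.496, -0.28, 0.04, 103.7) dp [0.0, 0.0, 0.7] turn -0.0 rows>= 2
```

Request:
{"name": "play_rows", "arguments": {"motion": [{"dp": [-0.4, 0.03, 0.45], "turn": 0, "fingers": 1}, {"dp": [-0.77, 0.055, 0.937], "turn": 0, "fingers": 1}, {"dp": [-0.77, 0.055, 0.937], "turn": 0, "fingers": 1}]}}

```text
time: 2.48
ee_pos: [0.4939, -0.279, 0.1051]
tool_rot: [-1.94, -2.461, 0.002]
contact_force: [0.1, 0.1, 0.9]
finger_gap: 0.0853
```

```bash
python3 -c "
from h import *
st(); f=grab('wrist'); P=pts(f); Z=P[...,2]
m=(Z>.05)&(Z<.064)
q=P[m][:,:2].astype(np.float32)*1000; print(cv2.minAreaRect(q), np.median(P[m],0), m.sum())
save(f,'w1.png'); plan([(.496,-.28,.04,103.7)])"
```

```text
t 2.475 p [ 0.4939 -0.279   0.1051] yaw 103.51 F [0.06 0.13 0.89] gap 0.0853
((495.5289001464844, -279.2406311035156), (42.285587310791016, 11.569966316223145), 13.045557022094727) [ 0.49397439 -0.2797054   0.05726714] 1135
(0.496, -0.28, 0.04, 103.7) dp [-0.018, 0.01, 0.681] turn -0.005 rows>= 2
```

View pics/w1.png

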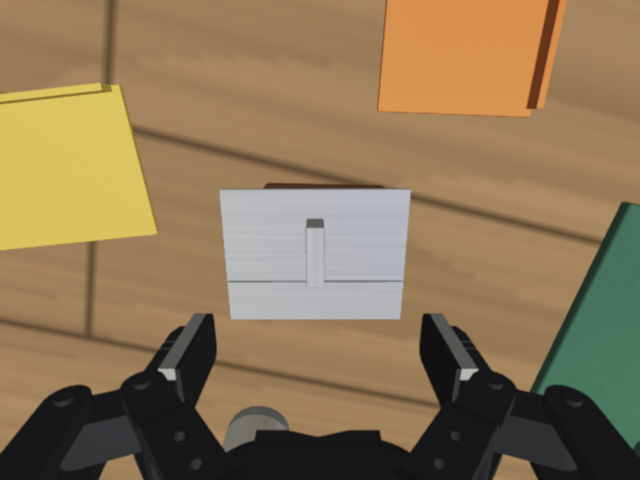

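Wrist view: the plain grey wide plate at (315,255) lies between the fingers. The rib measures 42x11.6 mm at (0.4955,-0.2792), which agrees with the top view. The yellow and orange look-alikes are clear of it. Now I descend and grip.

Request:
{"name": "play_rows", "arguments": {"motion": [{"dp": [0, 0, 0.35], "turn": 0, "fingers": 1}, {"dp": [0, 0, 0.6], "turn": 0, "fingers": 1}, {"dp": [0, 0, 0.7], "turn": 0, "fingers": 1}, {"dp": [0, 0, 0.7], "turn": 0, "fingers": 1}]}}

```text
time: 3.02
ee_pos: [0.4957, -0.2782, 0.0415]
tool_rot: [1.94, 2.47, 0.0]
contact_force: [0.7, 0.0, 1.1]
finger_gap: 0.0849
```

```bash
python3 -c "
from h import *
st()"
```

```text
t 3.025 p [ 0.4957 -0.2782  0.0415] yaw 103.73 F [0.72 0.02 1.06] gap 0.0849
```

Request:
{"name": "play_rows", "arguments": {"motion": [{"dp": [0, 0, 0], "turn": 0, "fingers": -1}, {"dp": [0, 0, 0], "turn": 0, "fingers": -1}, {"dp": [0, 0, 0], "turn": 0, "fingers": -1}, {"dp": [0, 0, 0], "turn": 0, "fingers": -1}, {"dp": [0, 0, 0], "turn": 0, "fingers": -1}, {"dp": [0, 0, 0], "turn": 0, "fingers": -1}], "newtons": 30}}

```text
time: 3.78
ee_pos: [0.4951, -0.2788, 0.0404]
tool_rot: [-1.941, -2.47, 0.0]
contact_force: [-0.5, -0.0, 0.7]
finger_gap: -0.0002
```

Request:
{"name": "play_rows", "arguments": {"motion": [{"dp": [0, 0, -0.3], "turn": 0, "fingers": -1}, {"dp": [0, 0, -0.65], "turn": 0, "fingers": -1}, {"dp": [0, 0, -1], "turn": 0, "fingers": -1}, {"dp": [0, 0, -1], "turn": 0, "fingers": -1}]}}

```text
time: 4.28
ee_pos: [0.4964, -0.2795, 0.1435]
tool_rot: [1.938, 2.467, 0.001]
contact_force: [-0.2, -0.6, -0.3]
finger_gap: -0.0004
```

```bash
python3 -c "
from h import *
st(); plan([(.549,.034,.20,91.6)])"
```

```text
t 4.275 p [ 0.4964 -0.2795  0.1435] yaw 103.7 F [-0.2  -0.55 -0.31] gap -0.0004
(0.549, 0.034, 0.2, 91.6) dp [1.0, 0.429, -0.193] turn 0.422 rows>= 3
(0.549, 0.034, 0.2, 91.6) dp [1.0, 0.197, -0.181] turn 0.0 rows>= 2
(0.549, 0.034, 0.2, 91.6) dp [1.0, 0.197, -0.182] turn 0.0 rows>= 2
(0.549, 0.034, 0.2, 91.6) dp [0.051, 0.01, -0.009] turn 0.0 rows>= 1
```

The gap went to zero, so the grip missed. I look again.

```bash
python3 -c "
from h import *
f=grab('wrist'); P=pts(f); Z=P[...,2]
m=(Z>.05)&(Z<.064); print(np.median(P[m],0),m.sum())
for lo,hi in ((.028,.042),(.05,.064)):
  m=((Z>lo)&(Z<hi)); m[:, :200]=0; m[:,430:]=0; m[330:]=0; m[:150]=0
  q=P[m][:,:2].astype(np.float32)*1000; print(cv2.minAreaRect(q), np.median(P[m],0), m.sum())
g=grab('side'); save(g,'s1.png',(230,170,430,320),4); save(f,'w2.png')"
```

```text
[ 0.50272858 -0.27586849  0.05728367] 1374
((504.62957763671875, -277.07147216796875), (100.7520523071289, 130.2181396484375), 13.410550117492676) [ 0.50028816 -0.27749578  0.03332899] 17507
((495.5455322265625, -279.3013610839844), (42.11259841918945, 11.879493713378906), 14.017448425292969) [ 0.49339747 -0.27956414  0.05725736] 871
```

View pics/w2.png

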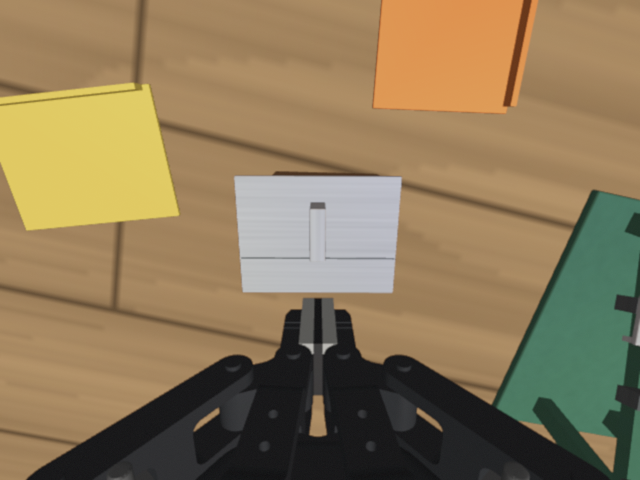

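View pics/s1.png

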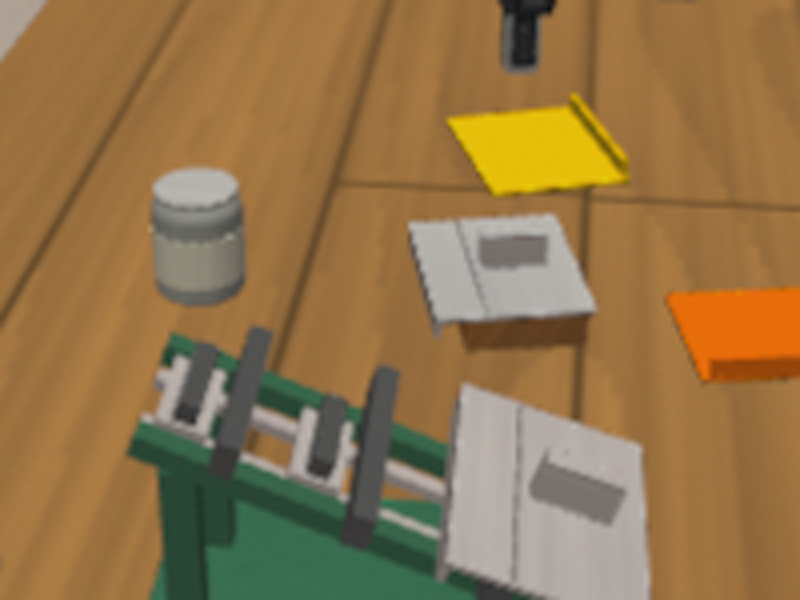

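```bash
python3 -c "
from h import *
p=pose()[0]
def proj(f,X):
    q=np.linalg.inv(f['cam_to_world'])@np.r_[X,1]; return np.round([f['cx']+f['fx']*q[0]/-q[2],f['cy']+f['fy']*q[1]/q[2]],1),-q[2]
for n in ('wrist','side','top'):
    f=dict(np.load('/tmp/%s.npz'%n)) if n!='top' else grab('top')
    print(n,proj(f,p),proj(f,p+[0,0,.02]),proj(f,[.4955,-.2792,.058]))
    if n=='wrist':
        P=pts(f); print([(v,P[v,318].round(4)) for v in range(285,345,6)], np.round(f['cam_to_world'],3).tolist())
    else:
        P=pts(f); m=(f['color'].mean(-1)<60)&(abs(P[...,0]-.5)<.13)&(abs(P[...,1]+.28)<.13)&(P[...,2]>.1); print(m.sum(), P[m][np.argsort(P[m][:,2])[:300:30]].round(3))
"
```

```text
wrist (array([317.5, 283.8]), np.float64(0.18968266331845018)) (array([317.4, 302.2]), np.float64(0.1707862039877234)) (array([317.3, 235.9]), np.float64(0.26736226654391576))
[(285, array([ 0.5459, -0.2664,  0.034 ])), (291, array([ 0.5517, -0.265 ,  0.0334])), (297, array([ 5.745e-01, -2.595e-01, -1.000e-04])), (303, array([ 0.4856, -0.2808,  0.179 ])), (309, array([ 0.486 , -0.2807,  0.1832])), (315, array([ 0.4859, -0.2807,  0.1881])), (321, array([ 0.4856, -0.2808,  0.193 ])), (327, array([ 0.4851, -0.2809,  0.198 ])), (333, array([ 0.486 , -0.2806,  0.2004])), (339, array([ 0.486 , -0.2806,  0.2043]))] [[-0.236, -0.918, -0.319, 0.415], [0.972, -0.224, -0.075, -0.298], [-0.003, -0.328, 0.945, 0.312], [0.0, 0.0, 0.0, 1.0]]
side (array([358.9, 197.3]), np.float64(1.1358218959531299)) (array([359.2, 189.8]), np.float64(1.1259307121161326)) (array([357.7, 226.8]), np.float64(1.1768561285946537))
2486 [[ 0.493 -0.269  0.174]
 [ 0.487 -0.265  0.189]
 [ 0.492 -0.263  0.202]
 [ 0.507 -0.277  0.216]
 [ 0.487 -0.251  0.222]
 [ 0.485 -0.236  0.23 ]
 [ 0.502 -0.259  0.236]
 [ 0.509 -0.26   0.24 ]
 [ 0.502 -0.258  0.245]
 [ 0.507 -0.258  0.25 ]]
top (array([405.4, 264.4]), np.float64(0.995289883793371)) (array([407.3, 263.3]), np.float64(0.9755985559321554)) (array([398.4, 268.2]), np.float64(1.076237552238583))
937 [[ 0.487 -0.274  0.178]
 [ 0.493 -0.233  0.252]
 [ 0.494 -0.225  0.26 ]
 [ 0.478 -0.244  0.28 ]
 [ 0.491 -0.241  0.296]
 [ 0.502 -0.242  0.312]
 [ 0.497 -0.241  0.323]
 [ 0.499 -0.241  0.332]
 [ 0.505 -0.239  0.376]
 [ 0.521 -0.223  0.59 ]]
```

The plate is untouched at (317,235). The fingertips, seen by both cameras, sit about 30 mm higher than the reported TCP (tip z ≈ 0.175 against 0.1435), so they closed above the rib. I go down again about 30 mm deeper.

Request:
{"name": "play_rows", "arguments": {"motion": [{"dp": [0, 0, 0.35], "turn": 0, "fingers": 1}, {"dp": [0, 0, 0.7], "turn": 0, "fingers": 1}, {"dp": [0, 0, 0.7], "turn": 0, "fingers": 1}, {"dp": [0, 0, 1], "turn": 0, "fingers": 1}, {"dp": [0, 0, 1], "turn": 0, "fingers": 1}]}}

```text
time: 5.05
ee_pos: [0.4942, -0.2782, 0.0396]
tool_rot: [-1.939, -2.468, 0.001]
contact_force: [0.2, 0.6, 1.0]
finger_gap: 0.0851
```

Request:
{"name": "play_rows", "arguments": {"motion": [{"dp": [0, 0, 0.15], "turn": 0, "fingers": 1}, {"dp": [0, 0, 0.3], "turn": 0, "fingers": 1}, {"dp": [0, 0, 0.3], "turn": 0, "fingers": 1}]}}

```text
time: 5.42
ee_pos: [0.4945, -0.2783, 0.0092]
tool_rot: [-1.939, -2.469, 0.001]
contact_force: [0.2, -0.6, -1.0]
finger_gap: 0.0857
```

Request:
{"name": "play_rows", "arguments": {"motion": [{"dp": [0, 0, 0], "turn": 0, "fingers": -1}, {"dp": [0, 0, 0], "turn": 0, "fingers": -1}, {"dp": [0, 0, 0], "turn": 0, "fingers": -1}, {"dp": [0, 0, 0], "turn": 0, "fingers": -1}, {"dp": [0, 0, 0], "turn": 0, "fingers": -1}, {"dp": [0, 0, 0], "turn": 0, "fingers": -1}]}}

```text
time: 6.18
ee_pos: [0.4954, -0.2789, 0.0109]
tool_rot: [1.94, 2.47, 0.0]
contact_force: [-0.1, 0.4, 3.1]
finger_gap: 0.0111
```

Request:
{"name": "play_rows", "arguments": {"motion": [{"dp": [0, 0, -0.2], "turn": 0, "fingers": -1}, {"dp": [0, 0, -0.5], "turn": 0, "fingers": -1}, {"dp": [0, 0, -1], "turn": 0, "fingers": -1}, {"dp": [0, 0, -1], "turn": 0, "fingers": -1}]}}

```text
time: 6.68
ee_pos: [0.4967, -0.2796, 0.1141]
tool_rot: [1.937, 2.466, 0.001]
contact_force: [0.6, -0.4, -2.9]
finger_gap: 0.0114
```

```bash
python3 -c "
from h import *
st(); f=grab('side'); P=pts(f); m=(P[...,2]>.1)&(P[...,2]<.16)&(abs(P[...,0]-.5)<.09)&(abs(P[...,1]+.28)<.09)&(f['color'].mean(-1)>120); A=P[m]; print(m.sum(),A.mean(0))
for _ in range(4):
  mm=A.mean(0); n=np.linalg.svd(A-mm)[2][2]; n*=np.sign(n[2]); A=A[abs((A-mm)@n)<.005]
print('face',mm,n,len(A)); plan([(.549,.034,.165,91.6)])"
```

```text
t 6.675 p [ 0.4967 -0.2796  0.1141] yaw 103.71 F [ 0.56 -0.38 -2.87] gap 0.0114
757 [ 0.50514323 -0.26079612  0.13613309]
face [ 0.50543982 -0.26029408  0.13549409] [-0.00224446  0.00518899  0.99998402] 728
(0.549, 0.034, 0.165, 91.6) dp [1.0, 0.431, -0.183] turn 0.423 rows>= 3
(0.549, 0.034, 0.165, 91.6) dp [1.0, 0.198, -0.171] turn -0.0 rows>= 2
(0.549, 0.034, 0.165, 91.6) dp [1.0, 0.199, -0.172] turn -0.0 rows>= 2
(0.549, 0.034, 0.165, 91.6) dp [0.047, 0.009, -0.008] turn -0.0 rows>= 1
```

Request:
{"name": "play_rows", "arguments": {"motion": [{"dp": [0.1, 0.04, -0.2], "turn": 0, "fingers": -1}, {"dp": [0.4, 0.2, -0.4], "turn": 0.2, "fingers": -1}, {"dp": [0.8, 0.35, -0.5], "turn": 0.423, "fingers": -1}, {"dp": [1.0, 0.43, -0.55], "turn": 0.423, "fingers": -1}]}}

```text
time: 7.22
ee_pos: [0.5129, -0.1696, 0.1641]
tool_rot: [-2.189, -2.25, 0.001]
contact_force: [1.3, -0.6, -2.4]
finger_gap: 0.0111
```

Request:
{"name": "play_rows", "arguments": {"motion": [{"dp": [0.35, 0.07, 0], "turn": 0, "fingers": -1}, {"dp": [0.7, 0.14, 0], "turn": 0, "fingers": -1}, {"dp": [1.0, 0.2, 0], "turn": 0, "fingers": -1}]}}

```text
time: 7.6
ee_pos: [0.5298, -0.0695, 0.1633]
tool_rot: [-2.188, -2.251, 0.003]
contact_force: [-0.4, -0.6, -2.2]
finger_gap: 0.0113
```

Request:
{"name": "play_rows", "arguments": {"motion": [{"dp": [0.35, 0.07, 0], "turn": 0, "fingers": -1}, {"dp": [0.7, 0.14, 0], "turn": 0, "fingers": -1}, {"dp": [1.0, 0.2, 0], "turn": 0, "fingers": -1}, {"dp": [1.0, 0.2, 0], "turn": 0, "fingers": -1}, {"dp": [1.0, 0.2, 0], "turn": 0, "fingers": -1}]}}

```text
time: 8.22
ee_pos: [0.5471, 0.0293, 0.1641]
tool_rot: [-2.189, -2.251, 0.003]
contact_force: [-0.2, 0.4, -3.0]
finger_gap: 0.0113
```

```bash
python3 -c "
from h import *
st(); plan([(.549,.0345,.135,91.6),(.549,.0345,.110,91.6)])"
```

```text
t 8.225 p [0.5471 0.0293 0.1641] yaw 91.6 F [-0.18  0.35 -3.03] gap 0.0113
(0.549, 0.0345, 0.135, 91.6) dp [0.051, 0.02, 0.291] turn 0.0 rows>= 1
(0.549, 0.0345, 0.11, 91.6) dp [0.0, -0.0, 0.25] turn 0.0 rows>= 1
```

Request:
{"name": "play_rows", "arguments": {"motion": [{"dp": [0.03, 0.01, 0.1], "turn": 0, "fingers": -1}, {"dp": [0.05, 0.02, 0.2], "turn": 0, "fingers": -1}, {"dp": [0.05, 0.02, 0.3], "turn": 0, "fingers": -1}, {"dp": [0.05, 0.02, 0.3], "turn": 0, "fingers": -1}]}}

```text
time: 8.72
ee_pos: [0.549, 0.0345, 0.1342]
tool_rot: [-2.19, -2.251, 0.002]
contact_force: [0.9, -0.6, -2.2]
finger_gap: 0.0116
```

Request:
{"name": "play_rows", "arguments": {"motion": [{"dp": [0, 0, 0.04], "turn": 0, "fingers": -1}, {"dp": [0, 0, 0.08], "turn": 0, "fingers": -1}, {"dp": [0, 0, 0.12], "turn": 0, "fingers": -1}, {"dp": [0, 0, 0.12], "turn": 0, "fingers": -1}]}}

```text
time: 9.22
ee_pos: [0.5489, 0.0346, 0.124]
tool_rot: [-2.19, -2.252, 0.001]
contact_force: [-5.1, -0.5, 2.6]
finger_gap: 0.0116
```

```bash
python3 -c "
from h import *
st(); f=grab('side'); save(f,'s2.png',(230,190,430,340),4)"
```

```text
t 9.225 p [0.5489 0.0346 0.124 ] yaw 91.59 F [-5.14 -0.53  2.63] gap 0.0116
```

View pics/s2.png

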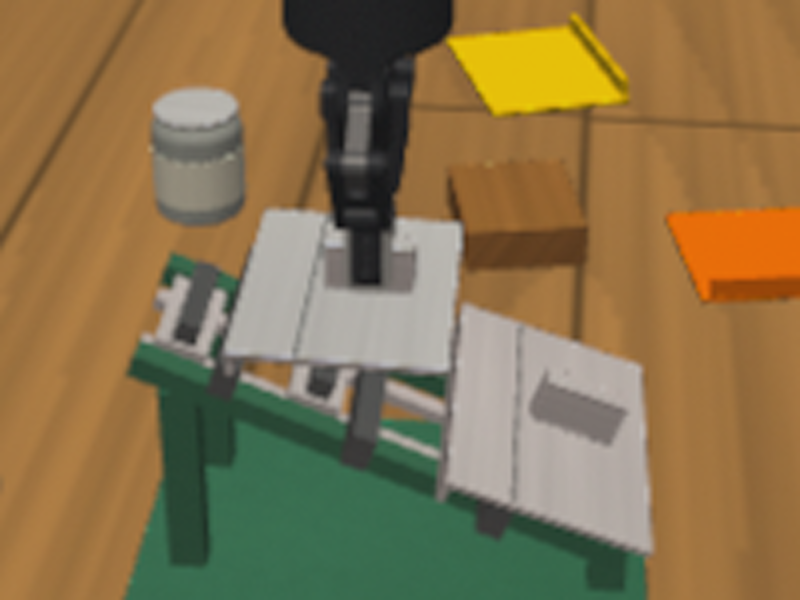

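Side view: the plate is held over the guard, lip at the upper bar near (225,365). The force is mostly -x, so the lip meets the bar's lower edge. I lift, go 7 mm further up, and press again to tilt it.

Request:
{"name": "play_rows", "arguments": {"motion": [{"dp": [0, 0, -0.12], "turn": 0, "fingers": -1}, {"dp": [0, 0.08, -0.12], "turn": 0, "fingers": -1}, {"dp": [0, 0.08, 0], "turn": 0, "fingers": -1}, {"dp": [0, 0.08, 0.04], "turn": 0, "fingers": -1}, {"dp": [0, 0.08, 0.04], "turn": 0, "fingers": -1}]}}

```text
time: 9.9
ee_pos: [0.558, 0.0349, 0.1188]
tool_rot: [2.19, 2.252, 0.001]
contact_force: [5.2, -0.2, -2.3]
finger_gap: 0.0111
```

Request:
{"name": "play_rows", "arguments": {"motion": [{"dp": [0, 0, 0.02], "turn": 0, "fingers": -1}, {"dp": [0, 0, 0.04], "turn": 0, "fingers": -1}, {"dp": [0, 0, 0.04], "turn": 0, "fingers": -1}]}}

```text
time: 10.28
ee_pos: [0.5579, 0.0349, 0.1156]
tool_rot: [2.19, 2.252, 0.001]
contact_force: [5.8, -0.2, 0.0]
finger_gap: 0.0113
```

```bash
cat > tilt.py <<'E'
from h import *
import sys
f=grab('side'); P=pts(f); p=pose()[0]; st()
m=(P[...,2]>p[2]-.03)&(P[...,2]<p[2]+.034)&(abs(P[...,0]-p[0]-.005)<.05)&(P[...,1]>p[1]+.012)&(P[...,1]<p[1]+.06)&(f['color'].min(-1)>120); A=P[m]; print(m.sum())
for _ in range(6):
  mm=np.median(A,0); n=np.linalg.svd(A-A.mean(0))[2][2]; n*=np.sign(n[2]); A=A[abs((A-A.mean(0))@n)<.004]
mm=A.mean(0); r=np.array([p[0],p[1]]); print('face n',n.round(3),'pitch',np.degrees(np.arctan2(-n[0],n[2])),'roll',np.degrees(np.arctan2(n[1],n[2])),len(A),'face z under ee',mm[2]-((r-mm[:2])@n[:2])/n[2])
E
python3 tilt.py
```

```text
t 10.325 p [0.5579 0.0349 0.1156] yaw 91.58 F [ 5.96  0.3  -1.37] gap 0.0112
842
face n [-0.087 -0.054  0.995] pitch 5.018928571698683 roll -3.1280609886387825 336 face z under ee 0.13518578981631524
```

Request:
{"name": "play_rows", "arguments": {"motion": [{"dp": [0, 0.02, -0.02], "turn": 0, "fingers": -1}, {"dp": [0, 0.04, -0.02], "turn": 0, "fingers": -1}, {"dp": [0, 0.03, 0.03], "turn": 0, "fingers": -1}, {"dp": [0, 0.03, 0.06], "turn": 0, "fingers": -1}, {"dp": [0, 0.03, 0.08], "turn": 0, "fingers": -1}]}}

```text
time: 10.95
ee_pos: [0.5598, 0.0349, 0.1078]
tool_rot: [-2.19, -2.252, 0.001]
contact_force: [-6.5, 0.4, 6.4]
finger_gap: 0.0114
```

```bash
python3 tilt.py
```

```text
t 11.0 p [0.5598 0.035  0.1077] yaw 91.59 F [-4.88 -0.15  6.49] gap 0.0117
797
face n [-0.148 -0.006  0.989] pitch 8.524424363239147 roll -0.3321307896604911 764 face z under ee 0.1297958960712083
```

Request:
{"name": "play_rows", "arguments": {"motion": [{"dp": [0, 0, 0.03], "turn": 0, "fingers": -1}, {"dp": [0, 0, 0.06], "turn": 0, "fingers": -1}, {"dp": [0, 0, 0.08], "turn": 0, "fingers": -1}, {"dp": [0, 0, 0.08], "turn": 0, "fingers": -1}]}}

```text
time: 11.5
ee_pos: [0.5595, 0.035, 0.0997]
tool_rot: [-2.19, -2.251, 0.002]
contact_force: [-6.1, -0.2, 3.7]
finger_gap: 0.0113
```

```bash
python3 tilt.py
```

```text
t 11.55 p [0.5595 0.035  0.0997] yaw 91.59 F [-5.    0.36  4.47] gap 0.0114
644
face n [-0.291 -0.013  0.957] pitch 16.89195979980392 roll -0.768274673895679 614 face z under ee 0.12149766162645585
```

Request:
{"name": "play_rows", "arguments": {"motion": [{"dp": [0, 0, 0.02], "turn": 0, "fingers": -1}, {"dp": [0, 0, 0.03], "turn": 0, "fingers": -1}, {"dp": [0, 0, 0.03], "turn": 0, "fingers": -1}]}}

```text
time: 11.92
ee_pos: [0.5595, 0.035, 0.0967]
tool_rot: [-2.19, -2.251, 0.002]
contact_force: [-6.3, -1.0, 3.7]
finger_gap: 0.0113
```

Request:
{"name": "play_rows", "arguments": {"motion": [{"dp": [0, 0.02, -0.15], "turn": 0, "fingers": -1}, {"dp": [0, 0, -0.3], "turn": 0, "fingers": -1}, {"dp": [0, -0.2, -0.3], "turn": 0, "fingers": -1}, {"dp": [0, -0.37, -0.3], "turn": 0, "fingers": -1}, {"dp": [0, -0.37, -0.2], "turn": 0, "fingers": -1}, {"dp": [0, -0.37, -0.1], "turn": 0, "fingers": -1}, {"dp": [0, -0.37, -0.1], "turn": 0, "fingers": -1}]}}

```text
time: 12.8
ee_pos: [0.5234, 0.0339, 0.1052]
tool_rot: [-2.19, -2.251, 0.002]
contact_force: [-0.2, -0.2, -2.5]
finger_gap: 0.0115
```

```bash
python3 tilt.py; python3 -c "
from h import *
save(dict(np.load('/tmp/side.npz')),'s3.png',(230,190,430,340),4)"
```

```text
t 12.85 p [0.5236 0.0339 0.1057] yaw 91.58 F [-0.4  -0.95 -3.37] gap 0.0111
933
face n [-0.375 -0.224  0.9  ] pitch 22.647776323283168 roll -13.96597724620438 198 face z under ee 0.11506740268696693
```

View pics/s3.png

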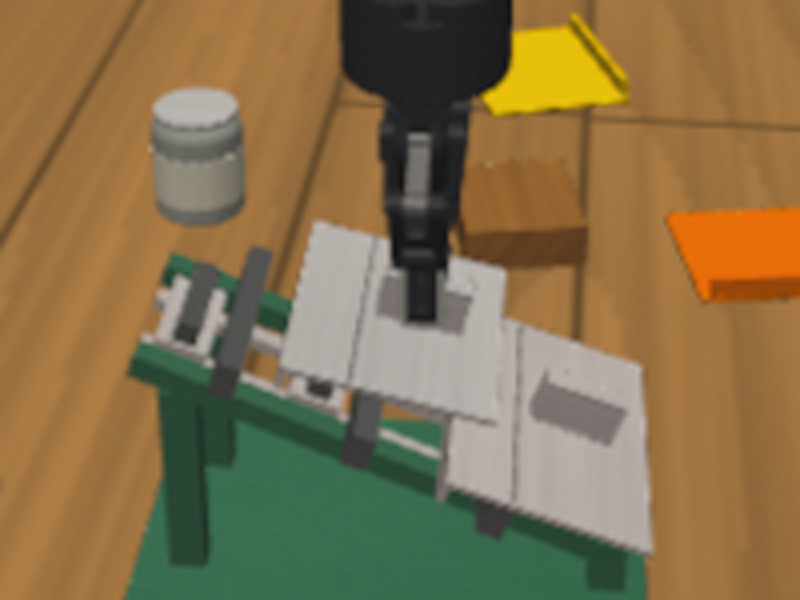

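Side view: the plate is tilted about 20° over its place, with the lip at (285,368) up-slope of the catch at (320,385). I lower it.

Request:
{"name": "play_rows", "arguments": {"motion": [{"dp": [0, 0, 0.08], "turn": 0, "fingers": -1}, {"dp": [0, 0, 0.16], "turn": 0, "fingers": -1}, {"dp": [0, 0, 0.16], "turn": 0, "fingers": -1}]}}

```text
time: 13.22
ee_pos: [0.5231, 0.0339, 0.0895]
tool_rot: [-2.19, -2.251, 0.002]
contact_force: [-0.1, -0.1, -3.6]
finger_gap: 0.0115
```

Request:
{"name": "play_rows", "arguments": {"motion": [{"dp": [0, 0, 0.02], "turn": 0, "fingers": -1}, {"dp": [0, 0, 0.04], "turn": 0, "fingers": -1}, {"dp": [0, 0, 0.04], "turn": 0, "fingers": -1}]}}

```text
time: 13.6
ee_pos: [0.5236, 0.034, 0.0865]
tool_rot: [-2.19, -2.252, 0.0]
contact_force: [-0.2, -0.1, -2.0]
finger_gap: 0.0111
```

Request:
{"name": "play_rows", "arguments": {"motion": [{"dp": [0, 0, 0.02], "turn": 0, "fingers": -1}, {"dp": [0, 0, 0.03], "turn": 0, "fingers": -1}, {"dp": [0, 0, 0.03], "turn": 0, "fingers": -1}]}}

```text
time: 13.98
ee_pos: [0.5236, 0.034, 0.0834]
tool_rot: [-2.19, -2.252, 0.0]
contact_force: [0.9, 0.1, -2.1]
finger_gap: 0.0114
```

```bash
python3 tilt.py
```

```text
t 14.025 p [0.5236 0.034  0.0834] yaw 91.59 F [-0.07 -0.15 -2.56] gap 0.0114
786
face n [-0.244 -0.004  0.97 ] pitch 14.142250148819542 roll -0.22909440878434906 653 face z under ee 0.10580685079131716
```

Request:
{"name": "play_rows", "arguments": {"motion": [{"dp": [0, 0, 0.02], "turn": 0, "fingers": -1}, {"dp": [0, 0, 0.02], "turn": 0, "fingers": -1}]}}

```text
time: 14.28
ee_pos: [0.5237, 0.034, 0.0818]
tool_rot: [2.19, 2.252, 0.001]
contact_force: [-0.9, 0.1, 1.1]
finger_gap: 0.0111
```

Request:
{"name": "play_rows", "arguments": {"motion": [{"dp": [0, 0, 0.02], "turn": 0, "fingers": -1}, {"dp": [0, 0, 0.02], "turn": 0, "fingers": -1}]}}

```text
time: 14.52
ee_pos: [0.5236, 0.0339, 0.081]
tool_rot: [2.19, 2.251, 0.001]
contact_force: [-6.0, -0.9, 11.6]
finger_gap: 0.0112
```

```bash
python3 tilt.py
```

```text
t 14.575 p [0.5236 0.0339 0.081 ] yaw 91.59 F [-6.   -0.8  10.35] gap 0.0112
732
face n [-0.262 -0.002  0.965] pitch 15.206514456322564 roll -0.09739077775838742 657 face z under ee 0.1038373582060916
```

Request:
{"name": "play_rows", "arguments": {"motion": [{"dp": [0, 0, 0], "turn": 0, "fingers": -1}, {"dp": [0, 0, 0.01], "turn": 0, "fingers": -1}, {"dp": [0, 0, 0.02], "turn": 0, "fingers": -1}, {"dp": [0, 0, 0.02], "turn": 0, "fingers": -1}], "newtons": 20}}

```text
time: 15.08
ee_pos: [0.5234, 0.0339, 0.0797]
tool_rot: [2.19, 2.251, 0.002]
contact_force: [-9.3, -0.8, 16.4]
finger_gap: 0.0115
```

```bash
python3 tilt.py
```

```text
t 15.125 p [0.5234 0.034  0.0796] yaw 91.59 F [-9.54 -0.62 15.76] gap 0.0115
675
face n [-0.295 -0.009  0.955] pitch 17.149576106869613 roll -0.5590776858698278 601 face z under ee 0.10247162188046241
```

Request:
{"name": "play_rows", "arguments": {"motion": [{"dp": [0, 0, 0.01], "turn": 0, "fingers": -1}, {"dp": [0, 0, 0.02], "turn": 0, "fingers": -1}, {"dp": [0, 0, 0.01], "turn": 0, "fingers": -1}, {"dp": [0, 0, -0.01], "turn": 0, "fingers": -1}, {"dp": [0, 0, -0.01], "turn": 0, "fingers": -0.4}, {"dp": [0, 0, -0.01], "turn": 0, "fingers": -0.4}, {"dp": [0, 0, -0.01], "turn": 0, "fingers": -0.4}]}}

```text
time: 16.0
ee_pos: [0.5237, 0.034, 0.0784]
tool_rot: [2.19, 2.252, 0.0]
contact_force: [-0.1, 0.2, 0.5]
finger_gap: 0.0254
```

```bash
python3 tilt.py; python3 - <<'E'
from h import *
# reference: the same fit on the lowest plate, side view
f=dict(np.load('/tmp/side.npz')); P=pts(f)
m=(P[...,0]>.425)&(P[...,0]<.47)&(P[...,1]>.05)&(P[...,1]<.1)&(P[...,2]>.05)&(f['color'].min(-1)>120);A=P[m]
for _ in range(5):
  n=np.linalg.svd(A-A.mean(0))[2][2]; n*=np.sign(n[2]); A=A[abs((A-A.mean(0))@n)<.004]
print('low',n,np.degrees(np.arctan2(-n[0],n[2])),A.mean(0))
g=grab('top'); save(g,'t2.png',(225,180,325,310),4.5); save(f,'s4.png',(230,190,430,340),4)
E
```

```text
t 16.05 p [0.5237 0.034  0.0784] yaw 91.59 F [-0.05  0.06 -0.41] gap 0.0258
620
face n [-0.368 -0.015  0.93 ] pitch 21.597520746306696 roll -0.9466193174709028 611 face z under ee 0.10087599833216394
low [0.90187243 0.43054967 0.03539925] -87.7522466978983 [0.43812191 0.06923342 0.3785069 ]
```

View pics/s4.png

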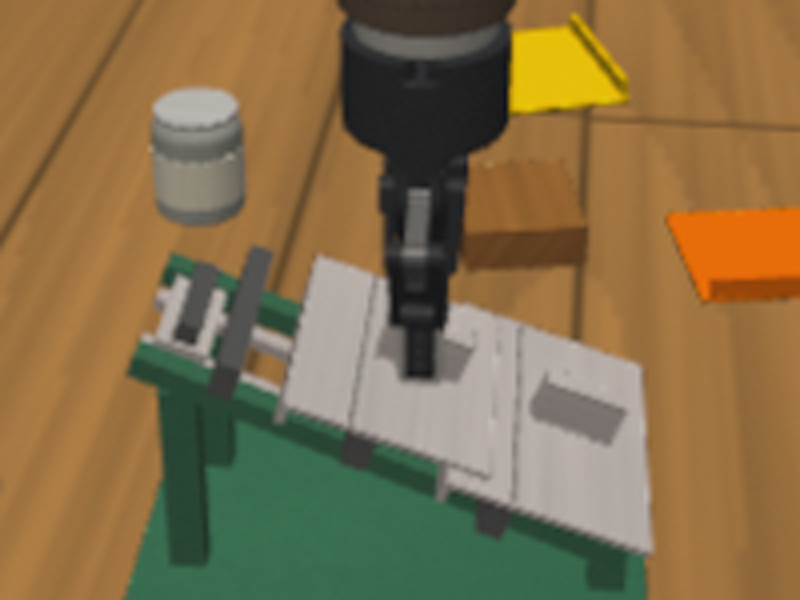

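Side view: the wide plate lies flat on the bar and the lowest plate, with the tail edge (490,475) still up-slope of the line (515,495). I grip it again and draw it down the slope.

Request:
{"name": "play_rows", "arguments": {"motion": [{"dp": [0, 0, 0], "turn": 0, "fingers": -1}, {"dp": [0, 0, 0], "turn": 0, "fingers": -1}, {"dp": [0, 0, 0], "turn": 0, "fingers": -1}, {"dp": [0, 0, 0], "turn": 0, "fingers": -1}], "newtons": 35}}

```text
time: 16.6
ee_pos: [0.5236, 0.034, 0.0787]
tool_rot: [2.19, 2.252, 0.0]
contact_force: [-1.4, -0.4, 4.4]
finger_gap: 0.0111
```

Request:
{"name": "play_rows", "arguments": {"motion": [{"dp": [0, -0.009, 0.003], "turn": 0, "fingers": -1}, {"dp": [0, -0.019, 0.007], "turn": 0, "fingers": -1}, {"dp": [0, -0.028, 0.01], "turn": 0, "fingers": -1}, {"dp": [0, -0.038, 0.014], "turn": 0, "fingers": -1}]}}

```text
time: 17.1
ee_pos: [0.5203, 0.0339, 0.0775]
tool_rot: [2.19, 2.251, 0.002]
contact_force: [2.3, 0.8, 5.6]
finger_gap: 0.0111
```

Request:
{"name": "play_rows", "arguments": {"motion": [{"dp": [0, -0.005, 0.002], "turn": 0, "fingers": -1}, {"dp": [0, -0.009, 0.003], "turn": 0, "fingers": -1}, {"dp": [0, -0.014, 0.005], "turn": 0, "fingers": -1}, {"dp": [0, -0.019, 0.007], "turn": 0, "fingers": -1}]}}

```text
time: 17.6
ee_pos: [0.5184, 0.0338, 0.0768]
tool_rot: [2.19, 2.251, 0.001]
contact_force: [1.1, -0.4, 6.0]
finger_gap: 0.0113
```

Request:
{"name": "play_rows", "arguments": {"motion": [{"dp": [0, -0.005, 0], "turn": 0, "fingers": -1}, {"dp": [0, -0.009, 0], "turn": 0, "fingers": -1}, {"dp": [0, -0.014, 0], "turn": 0, "fingers": -1}, {"dp": [0, -0.019, 0.002], "turn": 0, "fingers": -1}]}}

```text
time: 18.1
ee_pos: [0.5162, 0.0338, 0.076]
tool_rot: [2.19, 2.252, 0.0]
contact_force: [4.5, 0.6, 0.7]
finger_gap: 0.0112
```

Request:
{"name": "play_rows", "arguments": {"motion": [{"dp": [0, -0.005, 0.002], "turn": 0, "fingers": -1}, {"dp": [0, -0.009, 0.003], "turn": 0, "fingers": -1}]}}

```text
time: 18.35
ee_pos: [0.516, 0.0338, 0.0759]
tool_rot: [2.19, 2.251, 0.002]
contact_force: [7.0, 0.2, -0.9]
finger_gap: 0.0113
```

Request:
{"name": "play_rows", "arguments": {"motion": [{"dp": [0, -0.005, 0.002], "turn": 0, "fingers": -1}, {"dp": [0, -0.009, 0.003], "turn": 0, "fingers": -1}]}}

```text
time: 18.6
ee_pos: [0.5152, 0.0337, 0.0756]
tool_rot: [2.19, 2.251, 0.002]
contact_force: [7.4, 0.4, -0.6]
finger_gap: 0.0114
```

Request:
{"name": "play_rows", "arguments": {"motion": [{"dp": [0, -0.005, 0.002], "turn": 0, "fingers": -1}, {"dp": [0, -0.009, 0.003], "turn": 0, "fingers": -1}]}}

```text
time: 18.85
ee_pos: [0.5142, 0.0337, 0.0753]
tool_rot: [2.19, 2.251, 0.002]
contact_force: [7.7, 0.3, -0.9]
finger_gap: 0.0112
```

Request:
{"name": "play_rows", "arguments": {"motion": [{"dp": [0, -0.004, 0.002], "turn": 0, "fingers": -1}, {"dp": [0, -0.007, 0.003], "turn": 0, "fingers": -1}]}}

```text
time: 19.1
ee_pos: [0.5136, 0.0337, 0.075]
tool_rot: [2.19, 2.251, 0.002]
contact_force: [7.3, 0.2, -0.6]
finger_gap: 0.011
```

Request:
{"name": "play_rows", "arguments": {"motion": [{"dp": [0, -0.004, 0.0015], "turn": 0, "fingers": -1}, {"dp": [0, -0.006, 0.002], "turn": 0, "fingers": -1}]}}

```text
time: 19.35
ee_pos: [0.5129, 0.0336, 0.0748]
tool_rot: [2.19, 2.251, 0.002]
contact_force: [7.2, 0.3, 0.3]
finger_gap: 0.0112
```

Request:
{"name": "play_rows", "arguments": {"motion": [{"dp": [0, -0.003, 0.001], "turn": 0, "fingers": -1}, {"dp": [0, -0.005, 0.002], "turn": 0, "fingers": -1}]}}

```text
time: 19.6
ee_pos: [0.5124, 0.0336, 0.0746]
tool_rot: [2.19, 2.251, 0.002]
contact_force: [7.0, 0.3, -0.6]
finger_gap: 0.011
```

Request:
{"name": "play_rows", "arguments": {"motion": [{"dp": [0, -0.002, 0.001], "turn": 0, "fingers": -1}, {"dp": [0, -0.003, 0.001], "turn": 0, "fingers": -1}]}}

```text
time: 19.85
ee_pos: [0.5122, 0.0336, 0.0745]
tool_rot: [2.19, 2.251, 0.002]
contact_force: [6.8, -1.2, -0.9]
finger_gap: 0.0113
```

Request:
{"name": "play_rows", "arguments": {"motion": [{"dp": [0, -0.002, 0.001], "turn": 0, "fingers": -1}, {"dp": [0, -0.004, 0.0015], "turn": 0, "fingers": -1}]}}

```text
time: 20.1
ee_pos: [0.5117, 0.0336, 0.0744]
tool_rot: [2.19, 2.251, 0.002]
contact_force: [8.0, 0.2, -0.1]
finger_gap: 0.0112
```

Request:
{"name": "play_rows", "arguments": {"motion": [{"dp": [0, -0.002, 0.001], "turn": 0, "fingers": -1}, {"dp": [0, -0.003, 0.001], "turn": 0, "fingers": -1}]}}

```text
time: 20.35
ee_pos: [0.5115, 0.0336, 0.0743]
tool_rot: [2.19, 2.251, 0.002]
contact_force: [7.3, -0.1, -1.6]
finger_gap: 0.011
```

Request:
{"name": "play_rows", "arguments": {"motion": [{"dp": [0, -0.002, 0.001], "turn": 0, "fingers": -1}, {"dp": [0, -0.003, 0.001], "turn": 0, "fingers": -1}]}}

```text
time: 20.6
ee_pos: [0.5115, 0.0336, 0.0743]
tool_rot: [2.189, 2.251, 0.003]
contact_force: [9.3, 0.3, -1.2]
finger_gap: 0.0114
```

Request:
{"name": "play_rows", "arguments": {"motion": [{"dp": [0, -0.002, 0.001], "turn": 0, "fingers": -1}, {"dp": [0, -0.003, 0.001], "turn": 0, "fingers": -1}]}}

```text
time: 20.85
ee_pos: [0.5115, 0.0336, 0.0743]
tool_rot: [2.189, 2.25, 0.003]
contact_force: [9.8, 0.0, -1.3]
finger_gap: 0.0115
```

The force rises while the position stays at 0.5115, so the catch is firm (4.8 mm of travel from first touch). I relax and let go.

Request:
{"name": "play_rows", "arguments": {"motion": [{"dp": [0, 0.004, 0], "turn": 0, "fingers": -1}, {"dp": [0, 0.008, 0], "turn": 0, "fingers": -1}, {"dp": [0, 0.008, 0], "turn": 0, "fingers": -0.4}, {"dp": [0, 0.008, 0], "turn": 0, "fingers": -0.4}, {"dp": [0, 0.008, 0], "turn": 0, "fingers": -0.4}, {"dp": [0, 0.008, -0.2], "turn": 0, "fingers": -0.4}, {"dp": [0, 0.008, -0.6], "turn": 0, "fingers": 0}, {"dp": [0, 0.008, -1], "turn": 0, "fingers": 1}, {"dp": [0, 0.008, -1], "turn": 0, "fingers": 1}]}}

```text
time: 21.98
ee_pos: [0.5119, 0.0337, 0.1771]
tool_rot: [2.188, 2.25, 0.006]
contact_force: [0.1, -0.5, 0.4]
finger_gap: 0.0773
```

```bash
cat > chk.py <<'E'
from h import *
f=grab('side'); g=grab('top'); st()
P=pts(g)
def rib(x0,x1,zlo,dz,w=.03):
    # points standing >=.017 above the plane z=zlo at x0 with 20 deg slope
    h=(P[...,2]-(zlo+(P[...,0]-x0)*np.tan(np.radians(20))))*np.cos(np.radians(20))
    return h
import sys
b=g['color'].astype(int)
# lines and steps along slope: brightness profile at two columns
for u in (248,284):
    print(u,[(v,b[v,u-2:u+3].mean().round().astype(int)) for v in range(236,282)])
save(f,'s5.png',(230,190,430,340),4)
E
python3 chk.py; python3 -c "
from h import *
plan([(.51,.034,.21,91.6),(.514,.3015,.16,93.7)])"
```

```text
t 22.075 p [0.5107 0.0336 0.1738] yaw 91.58 F [ 0.57  0.35 -0.76] gap 0.0853
248 [(236, np.int64(176)), (237, np.int64(172)), (238, np.int64(172)), (239, np.int64(171)), (240, np.int64(172)), (241, np.int64(168)), (242, np.int64(167)), (243, np.int64(167)), (244, np.int64(164)), (245, np.int64(158)), (246, np.int64(161)), (247, np.int64(159)), (248, np.int64(153)), (249, np.int64(157)), (250, np.int64(161)), (251, np.int64(163)), (252, np.int64(156)), (253, np.int64(156)), (254, np.int64(153)), (255, np.int64(152)), (256, np.int64(149)), (257, np.int64(150)), (258, np.int64(146)), (259, np.int64(149)), (260, np.int64(150)), (261, np.int64(146)), (262, np.int64(146)), (263, np.int64(144)), (264, np.int64(142)), (265, np.int64(142)), (266, np.int64(138)), (267, np.int64(143)), (268, np.int64(141)), (269, np.int64(138)), (270, np.int64(138)), (271, np.int64(137)), (272, np.int64(139)), (273, np.int64(138)), (274, np.int64(138)), (275, np.int64(139)), (276, np.int64(138)), (277, np.int64(139)), (278, np.int64(139)), (279, np.int64(140)), (280, np.int64(139)), (281, np.int64(140))]
284 [(
[... 584 characters left out ...]
63, np.int64(162)), (264, np.int64(160)), (265, np.int64(161)), (266, np.int64(158)), (267, np.int64(160)), (268, np.int64(163)), (269, np.int64(162)), (270, np.int64(162)), (271, np.int64(162)), (272, np.int64(160)), (273, np.int64(168)), (274, np.int64(130)), (275, np.int64(160)), (276, np.int64(161)), (277, np.int64(161)), (278, np.int64(158)), (279, np.int64(160)), (280, np.int64(159)), (281, np.int64(159))]
(0.51, 0.034, 0.21, 91.6) dp [0.004, -0.007, -0.362] turn -0.001 rows>= 1
(0.514, 0.3015, 0.16, 93.7) dp [1.0, 0.043, 0.187] turn -0.073 rows>= 2
(0.514, 0.3015, 0.16, 93.7) dp [1.0, 0.08, 0.187] turn 0.0 rows>= 2
(0.514, 0.3015, 0.16, 93.7) dp [0.669, 0.053, 0.126] turn 0.0 rows>= 2
```

View pics/s5.png

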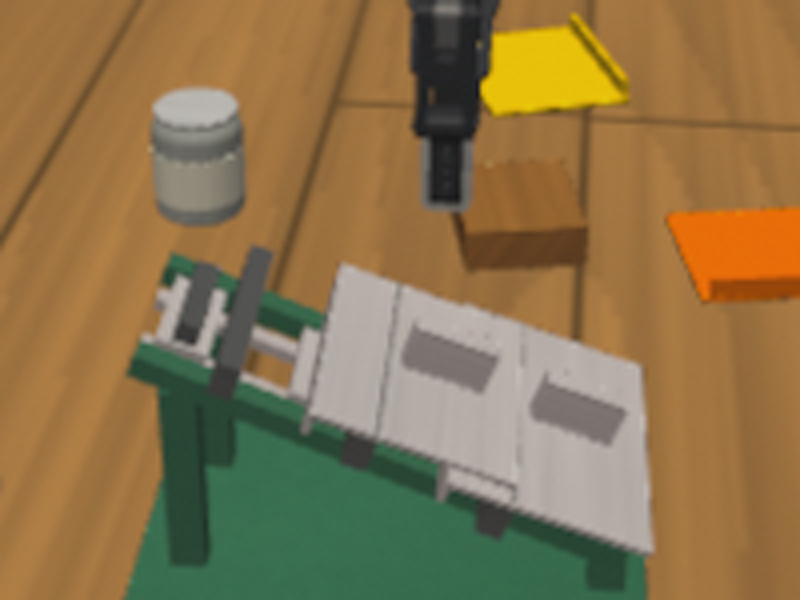

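Side view: the wide plate lies flat and released with its tail on the scribed line (520,490). Next is the narrow plate.

Request:
{"name": "play_rows", "arguments": {"motion": [{"dp": [0.5, 0.02, 0], "turn": 0, "fingers": 1}, {"dp": [1.0, 0.04, 0], "turn": -0.07, "fingers": 1}]}}

```text
time: 22.32
ee_pos: [0.5113, 0.1343, 0.1724]
tool_rot: [-2.151, -2.288, 0.003]
contact_force: [0.9, 0.3, 0.7]
finger_gap: 0.0852
```

Request:
{"name": "play_rows", "arguments": {"motion": [{"dp": [0.5, 0.04, 0.1], "turn": 0, "fingers": 1}, {"dp": [1.0, 0.08, 0.3], "turn": 0, "fingers": 1}]}}

```text
time: 22.58
ee_pos: [0.5132, 0.2355, 0.1428]
tool_rot: [-2.151, -2.29, 0.001]
contact_force: [1.4, 0.7, -0.4]
finger_gap: 0.0854
```

Request:
{"name": "play_rows", "arguments": {"motion": [{"dp": [0.35, 0.03, 0.2], "turn": 0, "fingers": 1}, {"dp": [0.67, 0.05, 0.4], "turn": 0, "fingers": 1}, {"dp": [0.67, 0.05, 0.4], "turn": 0, "fingers": 1}, {"dp": [0.67, 0.05, 0.4], "turn": 0, "fingers": 1}]}}

```text
time: 23.08
ee_pos: [0.514, 0.3006, 0.1033]
tool_rot: [-2.15, -2.29, 0.003]
contact_force: [0.4, -0.6, 1.2]
finger_gap: 0.0853
```

```bash
python3 -c "
from h import *
st(); p=pose()[0]; f=grab('wrist'); P=pts(f); Z=P[...,2]; near=(abs(P[...,0]-.52)<.09)&(abs(P[...,1]-.3)<.09)
for n,lo,hi in (('rib',.05,.064),('face',.028,.042),('block',.012,.0285)):
  m=near&(Z>lo)&(Z<hi); q=P[m][:,:2].astype(np.float32)*1000; print(n,cv2.minAreaRect(q),np.median(P[m],0),m.sum())
  if n=='rib': r=cv2.minAreaRect(q)
plan([(r[0][0]/1e3,r[0][1]/1e3,.010,93.7)])"
```

```text
t 23.075 p [0.514  0.3006 0.1033] yaw 93.6 F [ 0.43 -0.59  1.24] gap 0.0853
rib ((512.4625854492188, 302.2799987792969), (42.19931411743164, 11.876335144042969), 3.9328556060791016) [0.51083617 0.30231415 0.057235  ] 1200
face ((521.8048706054688, 303.02081298828125), (100.404052734375, 106.24552917480469), 3.681452751159668) [0.51648985 0.3026367  0.0333436 ] 18304
block ((472.33050537109375, 330.0479431152344), (0.818140983581543, 26.762182235717773), 3.734980821609497) [0.47217227 0.33227176 0.0139174 ] 42
(0.5124625854492187, 0.3022799987792969, 0.01, 93.7) dp [0.02, -0.018, 0.94] turn -0.005 rows>= 2
```

Request:
{"name": "play_rows", "arguments": {"motion": [{"dp": [0.02, -0.015, 0.4], "turn": 0, "fingers": 1}, {"dp": [0.02, -0.015, 0.8], "turn": 0, "fingers": 1}, {"dp": [0.02, -0.015, 0.93], "turn": 0, "fingers": 1}, {"dp": [0.02, -0.015, 0.93], "turn": 0, "fingers": 1}]}}

```text
time: 23.62
ee_pos: [0.5129, 0.3025, 0.0114]
tool_rot: [-2.152, -2.289, 0.0]
contact_force: [-0.0, 0.1, 0.2]
finger_gap: 0.0856
```

Request:
{"name": "play_rows", "arguments": {"motion": [{"dp": [0, 0, 0], "turn": 0, "fingers": -1}, {"dp": [0, 0, 0], "turn": 0, "fingers": -1}, {"dp": [0, 0, 0], "turn": 0, "fingers": -1}, {"dp": [0, 0, 0], "turn": 0, "fingers": -1}, {"dp": [0, 0, 0], "turn": 0, "fingers": -1}, {"dp": [0, 0, 0], "turn": 0, "fingers": -1}], "newtons": 30}}

```text
time: 24.38
ee_pos: [0.513, 0.3032, 0.0115]
tool_rot: [2.151, 2.29, 0.001]
contact_force: [-0.3, -0.1, 4.4]
finger_gap: 0.0115
```

Request:
{"name": "play_rows", "arguments": {"motion": [{"dp": [0, 0, -0.15], "turn": 0, "fingers": -1}, {"dp": [0, 0, -0.35], "turn": 0, "fingers": -1}, {"dp": [0, -0.45, -0.35], "turn": 0, "fingers": -1}, {"dp": [0, -0.9, -0.35], "turn": 0, "fingers": -1}, {"dp": [0, -0.94, -0.35], "turn": 0, "fingers": -1}, {"dp": [0, -0.94, -0.35], "turn": 0, "fingers": -1}]}}

```text
time: 25.12
ee_pos: [0.4193, 0.2975, 0.0468]
tool_rot: [2.15, 2.29, 0.002]
contact_force: [0.3, -0.2, -2.5]
finger_gap: 0.0112
```

```bash
python3 tilt.py; python3 -c "
from h import *
f=dict(np.load('/tmp/side.npz')); P=pts(f); c=f['color'].astype(int)
m=(P[...,2]>.022)&(P[...,2]<.034)&(P[...,0]>.44)&(P[...,0]<.6)&(P[...,1]>.22)&(P[...,1]<.38); q=P[m]; print('block top',m.sum(),q.min(0),q.max(0),np.percentile(q[:,0],[2,98]))"
```

```text
t 25.175 p [0.4197 0.2974 0.0466] yaw 93.6 F [-0.34  0.43 -1.85] gap 0.0114
1871
face n [ 0.    -0.005  1.   ] pitch -0.009684935133134424 roll -0.2614433670054391 1866 face z under ee 0.06821809761484371
block top 2642 [0.47088621 0.25535103 0.0220033 ] [0.55454039 0.35197905 0.03239927] [0.47693496 0.54972772]
```

Request:
{"name": "play_rows", "arguments": {"motion": [{"dp": [0, 0, 0.1], "turn": 0, "fingers": -1}, {"dp": [0, 0, 0.2], "turn": 0, "fingers": -1}, {"dp": [0, 0, 0.25], "turn": 0, "fingers": -1}, {"dp": [0, 0, 0.3], "turn": 0, "fingers": -1}, {"dp": [0, 0, 0.34], "turn": 0, "fingers": -1}, {"dp": [0, 0, 0.34], "turn": 0, "fingers": -1}]}}

```text
time: 25.92
ee_pos: [0.419, 0.2973, 0.012]
tool_rot: [-2.151, -2.29, -0.0]
contact_force: [-2.1, 0.7, 0.6]
finger_gap: 0.0114
```

```bash
python3 tilt.py
```

```text
t 25.975 p [0.419  0.2972 0.012 ] yaw 93.59 F [-1.69 -0.14  1.61] gap 0.0115
1745
face n [-0.185 -0.015  0.983] pitch 10.661490137853546 roll -0.8775987237242827 1729 face z under ee 0.03382624813466953
```

Request:
{"name": "play_rows", "arguments": {"motion": [{"dp": [0, 0, 0.03], "turn": 0, "fingers": -1}, {"dp": [0, 0, 0.06], "turn": 0, "fingers": -1}, {"dp": [0, 0, 0.09], "turn": 0, "fingers": -1}, {"dp": [0, 0, 0.09], "turn": 0, "fingers": -1}]}}

```text
time: 26.48
ee_pos: [0.419, 0.2972, 0.0028]
tool_rot: [-2.151, -2.29, 0.0]
contact_force: [-1.7, 1.1, 1.4]
finger_gap: 0.011
```

```bash
python3 tilt.py
```

```text
t 26.525 p [0.419  0.2972 0.0029] yaw 93.59 F [-1.47  0.5   1.91] gap 0.0111
1235
face n [-0.321 -0.021  0.947] pitch 18.739219425845903 roll -1.24626554200221 1219 face z under ee 0.024499829374400404
```

Request:
{"name": "play_rows", "arguments": {"motion": [{"dp": [0, 0, 0.012], "turn": 0, "fingers": -1}, {"dp": [0, 0, 0.012], "turn": 0, "fingers": -1}, {"dp": [0, 0, -0.2], "turn": 0, "fingers": -1}, {"dp": [0, 0, -0.5], "turn": 0, "fingers": -1}, {"dp": [0, 0, -1.0], "turn": 0, "fingers": -1}, {"dp": [0, 0, -1.0], "turn": 0, "fingers": -1}]}}

```text
time: 27.28
ee_pos: [0.4207, 0.2981, 0.1064]
tool_rot: [2.15, 2.289, 0.009]
contact_force: [1.1, -0.1, -2.1]
finger_gap: 0.0114
```

```bash
python3 tilt.py; python3 -c "
from h import *
plan([(.5875,.0355,.17,91.6)])"
```

```text
t 27.325 p [0.4199 0.2975 0.1039] yaw 93.58 F [ 0.37 -0.64 -2.32] gap 0.0115
1117
face n [-0.334 -0.021  0.942] pitch 19.489103443323845 roll -1.3061668838614888 1114 face z under ee 0.12779953179347053
(0.5875, 0.0355, 0.17, 91.6) dp [-1.0, 0.555, -0.243] turn 0.069 rows>= 3
(0.5875, 0.0355, 0.17, 91.6) dp [-1.0, 0.601, -0.248] turn 0.0 rows>= 3
(0.5875, 0.0355, 0.17, 91.6) dp [-0.686, 0.412, -0.17] turn 0.0 rows>= 2
```

Request:
{"name": "play_rows", "arguments": {"motion": [{"dp": [-0.1, 0.06, -0.3], "turn": 0, "fingers": -1}, {"dp": [-0.5, 0.28, -0.66], "turn": 0.03, "fingers": -1}, {"dp": [-1.0, 0.55, -0.66], "turn": 0.069, "fingers": -1}]}}

```text
time: 27.7
ee_pos: [0.4812, 0.2005, 0.1699]
tool_rot: [2.188, 2.254, 0.003]
contact_force: [0.7, 1.0, -1.7]
finger_gap: 0.0116
```

Request:
{"name": "play_rows", "arguments": {"motion": [{"dp": [-0.35, 0.2, 0], "turn": 0, "fingers": -1}, {"dp": [-0.7, 0.4, 0], "turn": 0, "fingers": -1}, {"dp": [-1.0, 0.6, 0], "turn": 0, "fingers": -1}]}}

```text
time: 28.08
ee_pos: [0.543, 0.1009, 0.1668]
tool_rot: [-2.19, -2.251, 0.004]
contact_force: [0.3, 1.1, -1.5]
finger_gap: 0.0114
```

Request:
{"name": "play_rows", "arguments": {"motion": [{"dp": [-0.35, 0.2, 0], "turn": 0, "fingers": -1}, {"dp": [-0.68, 0.41, 0], "turn": 0, "fingers": -1}, {"dp": [-0.68, 0.41, 0], "turn": 0, "fingers": -1}, {"dp": [-0.68, 0.41, 0], "turn": 0, "fingers": -1}]}}

```text
time: 28.58
ee_pos: [0.5852, 0.0358, 0.1674]
tool_rot: [-2.189, -2.251, 0.003]
contact_force: [-0.6, 0.5, -2.5]
finger_gap: 0.0115
```

```bash
python3 tilt.py; python3 -c "
from h import *
plan([(.587,.0355,.115,91.6)])"
```

```text
t 28.625 p [0.5852 0.0362 0.1679] yaw 91.63 F [-0.89 -0.09 -1.08] gap 0.0116
549
face n [-0.329 -0.006  0.944] pitch 19.18115099454653 roll -0.34932664792757834 543 face z under ee 0.18852879312207785
(0.587, 0.0355, 0.115, 91.6) dp [-0.007, 0.018, 0.529] turn 0.001 rows>= 1
```

Request:
{"name": "play_rows", "arguments": {"motion": [{"dp": [-0.005, 0.02, 0.2], "turn": 0, "fingers": -1}, {"dp": [-0.005, 0.02, 0.4], "turn": 0, "fingers": -1}, {"dp": [-0.005, 0.02, 0.52], "turn": 0, "fingers": -1}, {"dp": [-0.005, 0.02, 0.52], "turn": 0, "fingers": -1}]}}

```text
time: 29.12
ee_pos: [0.5871, 0.0358, 0.1163]
tool_rot: [-2.188, -2.253, 0.002]
contact_force: [-0.1, -0.3, -2.1]
finger_gap: 0.0114
```

Request:
{"name": "play_rows", "arguments": {"motion": [{"dp": [0, 0, 0.02], "turn": 0, "fingers": -1}, {"dp": [0, 0, 0.05], "turn": 0, "fingers": -1}, {"dp": [0, 0, 0.05], "turn": 0, "fingers": -1}]}}

```text
time: 29.5
ee_pos: [0.5879, 0.0353, 0.1121]
tool_rot: [2.19, 2.252, 0.0]
contact_force: [-0.0, -0.6, -1.8]
finger_gap: 0.0113
```

Request:
{"name": "play_rows", "arguments": {"motion": [{"dp": [0, 0, 0.02], "turn": 0, "fingers": -1}, {"dp": [0, 0, 0.02], "turn": 0, "fingers": -1}]}}

```text
time: 29.75
ee_pos: [0.5878, 0.0352, 0.1099]
tool_rot: [-2.19, -2.252, 0.0]
contact_force: [-1.3, -1.2, -1.7]
finger_gap: 0.0113
```

```bash
python3 tilt.py;  python3 -c "
from h import *
save(dict(np.load('/tmp/side.npz')),'s6.png',(230,190,430,340),4)"
```

```text
t 29.8 p [0.5878 0.0353 0.11  ] yaw 91.61 F [-0.63  0.63 -1.87] gap 0.0115
726
face n [-0.395 -0.037  0.918] pitch 23.280973993718174 roll -2.3356253614505285 546 face z under ee 0.12859030629701493
```

View pics/s6.png

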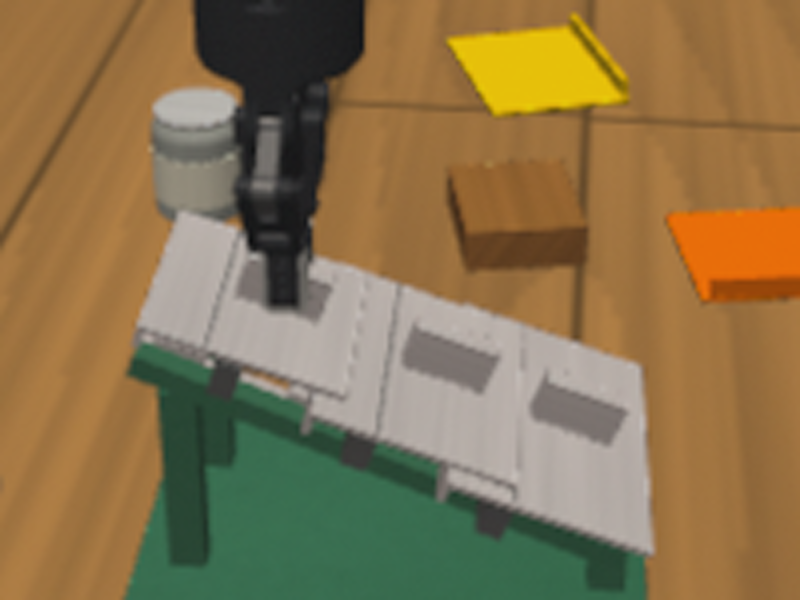

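Side view: the narrow plate is parallel just over its place, with the tail (350,390) up-slope of the wide plate's line (385,430). I lower it the last few millimetres.

Request:
{"name": "play_rows", "arguments": {"motion": [{"dp": [0, 0, 0.02], "turn": 0, "fingers": -1}, {"dp": [0, 0, 0.02], "turn": 0, "fingers": -1}]}}

```text
time: 30.05
ee_pos: [0.5879, 0.0353, 0.1081]
tool_rot: [2.19, 2.252, 0.0]
contact_force: [-0.7, -0.3, -1.2]
finger_gap: 0.0114
```

Request:
{"name": "play_rows", "arguments": {"motion": [{"dp": [0, 0, 0.015], "turn": 0, "fingers": -1}, {"dp": [0, 0, 0.015], "turn": 0, "fingers": -1}]}}

```text
time: 30.3
ee_pos: [0.5879, 0.0353, 0.108]
tool_rot: [2.189, 2.252, 0.002]
contact_force: [-4.6, -0.0, 7.6]
finger_gap: 0.0117
```

```bash
python3 tilt.py
```

```text
t 30.35 p [0.588  0.0353 0.108 ] yaw 91.61 F [-4.06 -0.29  7.99] gap 0.0116
688
face n [-0.377 -0.028  0.926] pitch 22.128154192176666 roll -1.7627431697262688 558 face z under ee 0.1276569254444651
```

Request:
{"name": "play_rows", "arguments": {"motion": [{"dp": [0, 0, 0], "turn": 0, "fingers": -1}, {"dp": [0, 0, 0.01], "turn": 0, "fingers": -1}, {"dp": [0, 0, 0.01], "turn": 0, "fingers": -1}, {"dp": [0, 0, -0.01], "turn": 0, "fingers": -1}, {"dp": [0, 0, -0.01], "turn": 0, "fingers": -0.4}, {"dp": [0, 0, -0.01], "turn": 0, "fingers": -0.4}, {"dp": [0, 0, -0.01], "turn": 0, "fingers": -0.4}, {"dp": [0, 0, -0.01], "turn": 0, "fingers": -0.4}], "newtons": 20}}

```text
time: 31.35
ee_pos: [0.5879, 0.0353, 0.1074]
tool_rot: [-2.19, -2.253, 0.0]
contact_force: [-0.3, 0.1, 0.1]
finger_gap: 0.0254
```

```bash
python3 tilt.py
```

```text
t 31.4 p [0.5878 0.0353 0.1074] yaw 91.62 F [ 0.08 -0.23 -0.01] gap 0.0257
672
face n [-0.383 -0.024  0.923] pitch 22.522379121222677 roll -1.4658721441838136 562 face z under ee 0.12771674287740298
```

Request:
{"name": "play_rows", "arguments": {"motion": [{"dp": [0, 0, -0.015], "turn": 0, "fingers": -0.4}, {"dp": [0, 0, -0.015], "turn": 0, "fingers": -1}, {"dp": [0, 0, -0.015], "turn": 0, "fingers": -1}, {"dp": [0, 0, -0.015], "turn": 0, "fingers": -1}, {"dp": [0, 0, -0.015], "turn": 0, "fingers": -1}], "newtons": 35}}

```text
time: 32.02
ee_pos: [0.5879, 0.0353, 0.1094]
tool_rot: [2.19, 2.252, 0.001]
contact_force: [-0.2, 0.2, 4.8]
finger_gap: 0.0116
```

Request:
{"name": "play_rows", "arguments": {"motion": [{"dp": [0, -0.009, 0.001], "turn": 0, "fingers": -1}, {"dp": [0, -0.019, 0.004], "turn": 0, "fingers": -1}, {"dp": [0, -0.028, 0.008], "turn": 0, "fingers": -1}, {"dp": [0, -0.038, 0.012], "turn": 0, "fingers": -1}]}}

```text
time: 32.52
ee_pos: [0.5841, 0.0352, 0.108]
tool_rot: [2.19, 2.252, 0.0]
contact_force: [0.6, 0.6, 4.2]
finger_gap: 0.0105
```

Request:
{"name": "play_rows", "arguments": {"motion": [{"dp": [0, -0.005, 0.001], "turn": 0, "fingers": -1}, {"dp": [0, -0.009, 0.003], "turn": 0, "fingers": -1}, {"dp": [0, -0.014, 0.005], "turn": 0, "fingers": -1}, {"dp": [0, -0.019, 0.006], "turn": 0, "fingers": -1}]}}

```text
time: 33.02
ee_pos: [0.5822, 0.0351, 0.1072]
tool_rot: [2.19, 2.253, -0.0]
contact_force: [0.3, 0.9, 3.8]
finger_gap: 0.0114
```

Request:
{"name": "play_rows", "arguments": {"motion": [{"dp": [0, -0.005, 0], "turn": 0, "fingers": -1}, {"dp": [0, -0.01, 0.001], "turn": 0, "fingers": -1}, {"dp": [0, -0.015, 0.003], "turn": 0, "fingers": -1}, {"dp": [0, -0.02, 0.004], "turn": 0, "fingers": -1}]}}

```text
time: 33.52
ee_pos: [0.5799, 0.0351, 0.1064]
tool_rot: [-2.19, -2.252, 0.001]
contact_force: [0.6, -0.2, 0.1]
finger_gap: 0.0116
```

Request:
{"name": "play_rows", "arguments": {"motion": [{"dp": [0, -0.005, 0.002], "turn": 0, "fingers": -1}, {"dp": [0, -0.009, 0.003], "turn": 0, "fingers": -1}]}}

```text
time: 33.78
ee_pos: [0.579, 0.035, 0.1062]
tool_rot: [-2.19, -2.252, 0.001]
contact_force: [-0.9, 0.9, -1.8]
finger_gap: 0.0109
```

Request:
{"name": "play_rows", "arguments": {"motion": [{"dp": [0, -0.005, 0.002], "turn": 0, "fingers": -1}, {"dp": [0, -0.009, 0.003], "turn": 0, "fingers": -1}]}}

```text
time: 34.02
ee_pos: [0.5782, 0.035, 0.106]
tool_rot: [-2.19, -2.252, 0.001]
contact_force: [0.9, -0.3, -3.2]
finger_gap: 0.0111
```

Request:
{"name": "play_rows", "arguments": {"motion": [{"dp": [0, -0.003, 0.004], "turn": 0, "fingers": -1}, {"dp": [0, -0.006, 0.006], "turn": 0, "fingers": -1}]}}

```text
time: 34.28
ee_pos: [0.5778, 0.035, 0.1057]
tool_rot: [2.19, 2.253, 0.0]
contact_force: [-1.3, -0.4, -1.1]
finger_gap: 0.0114
```

Request:
{"name": "play_rows", "arguments": {"motion": [{"dp": [0, -0.004, 0.002], "turn": 0, "fingers": -1}, {"dp": [0, -0.007, 0.003], "turn": 0, "fingers": -1}]}}

```text
time: 34.52
ee_pos: [0.5771, 0.035, 0.1054]
tool_rot: [2.19, 2.252, 0.0]
contact_force: [0.0, -0.6, -0.7]
finger_gap: 0.011
```

Request:
{"name": "play_rows", "arguments": {"motion": [{"dp": [0, -0.004, 0.002], "turn": 0, "fingers": -1}, {"dp": [0, -0.007, 0.003], "turn": 0, "fingers": -1}]}}

```text
time: 34.78
ee_pos: [0.5765, 0.035, 0.1052]
tool_rot: [2.19, 2.252, 0.0]
contact_force: [1.0, -0.1, 0.5]
finger_gap: 0.0115
```

Request:
{"name": "play_rows", "arguments": {"motion": [{"dp": [0, -0.003, 0.001], "turn": 0, "fingers": -1}, {"dp": [0, -0.006, 0.002], "turn": 0, "fingers": -1}]}}

```text
time: 35.02
ee_pos: [0.5762, 0.035, 0.1051]
tool_rot: [2.189, 2.252, 0.001]
contact_force: [3.7, -0.7, 0.8]
finger_gap: 0.0113
```

Request:
{"name": "play_rows", "arguments": {"motion": [{"dp": [0, -0.003, 0.001], "turn": 0, "fingers": -1}, {"dp": [0, -0.006, 0.002], "turn": 0, "fingers": -1}]}}

```text
time: 35.28
ee_pos: [0.5762, 0.035, 0.1051]
tool_rot: [2.189, 2.251, 0.003]
contact_force: [6.7, -0.1, 0.2]
finger_gap: 0.0112
```

```bash
python3 tilt.py
```

```text
t 35.325 p [0.5762 0.035  0.1051] yaw 91.61 F [ 7.1   0.08 -0.19] gap 0.0111
741
face n [-0.374 -0.003  0.927] pitch 21.98937454702493 roll -0.2078267810384733 658 face z under ee 0.12423179477687525
```

Request:
{"name": "play_rows", "arguments": {"motion": [{"dp": [0, -0.003, 0.001], "turn": 0, "fingers": -1}, {"dp": [0, -0.007, 0.003], "turn": 0, "fingers": -1}]}}

```text
time: 35.58
ee_pos: [0.5757, 0.0349, 0.1049]
tool_rot: [2.189, 2.251, 0.003]
contact_force: [7.6, 0.1, 1.4]
finger_gap: 0.0112
```

Request:
{"name": "play_rows", "arguments": {"motion": [{"dp": [0, -0.003, 0.001], "turn": 0, "fingers": -1}, {"dp": [0, -0.007, 0.002], "turn": 0, "fingers": -1}]}}

```text
time: 35.83
ee_pos: [0.575, 0.0349, 0.1046]
tool_rot: [2.189, 2.251, 0.003]
contact_force: [7.9, 0.1, 0.6]
finger_gap: 0.0115
```

Request:
{"name": "play_rows", "arguments": {"motion": [{"dp": [0, -0.003, 0.001], "turn": 0, "fingers": -1}, {"dp": [0, -0.006, 0.002], "turn": 0, "fingers": -1}]}}

```text
time: 36.08
ee_pos: [0.5743, 0.0349, 0.1044]
tool_rot: [2.189, 2.251, 0.003]
contact_force: [6.6, 0.3, -0.5]
finger_gap: 0.0112
```

Request:
{"name": "play_rows", "arguments": {"motion": [{"dp": [0, -0.003, 0.001], "turn": 0, "fingers": -1}, {"dp": [0, -0.007, 0.003], "turn": 0, "fingers": -1}]}}

```text
time: 36.33
ee_pos: [0.5737, 0.0349, 0.1042]
tool_rot: [2.189, 2.251, 0.003]
contact_force: [6.8, 0.1, 1.2]
finger_gap: 0.0111
```

Request:
{"name": "play_rows", "arguments": {"motion": [{"dp": [0, -0.003, 0.001], "turn": 0, "fingers": -1}, {"dp": [0, -0.005, 0.002], "turn": 0, "fingers": -1}]}}

```text
time: 36.58
ee_pos: [0.5732, 0.0349, 0.104]
tool_rot: [2.189, 2.251, 0.003]
contact_force: [6.8, -0.0, 1.3]
finger_gap: 0.0115
```

Request:
{"name": "play_rows", "arguments": {"motion": [{"dp": [0, -0.002, 0.001], "turn": 0, "fingers": -1}, {"dp": [0, -0.004, 0.0015], "turn": 0, "fingers": -1}]}}

```text
time: 36.83
ee_pos: [0.5728, 0.0349, 0.1038]
tool_rot: [2.189, 2.251, 0.003]
contact_force: [7.0, -0.5, 0.8]
finger_gap: 0.0112
```

Request:
{"name": "play_rows", "arguments": {"motion": [{"dp": [0, -0.002, 0.001], "turn": 0, "fingers": -1}, {"dp": [0, -0.003, 0.001], "turn": 0, "fingers": -1}]}}

```text
time: 37.08
ee_pos: [0.5725, 0.0349, 0.1037]
tool_rot: [2.189, 2.251, 0.003]
contact_force: [8.2, 0.1, -0.7]
finger_gap: 0.0107
```

Request:
{"name": "play_rows", "arguments": {"motion": [{"dp": [0, -0.002, 0.001], "turn": 0, "fingers": -1}, {"dp": [0, -0.004, 0.0015], "turn": 0, "fingers": -1}]}}

```text
time: 37.33
ee_pos: [0.5721, 0.0348, 0.1036]
tool_rot: [2.189, 2.251, 0.003]
contact_force: [6.7, 0.0, 1.1]
finger_gap: 0.0114
```

Request:
{"name": "play_rows", "arguments": {"motion": [{"dp": [0, -0.002, 0.001], "turn": 0, "fingers": -1}, {"dp": [0, -0.003, 0.001], "turn": 0, "fingers": -1}]}}

```text
time: 37.58
ee_pos: [0.5718, 0.0348, 0.1035]
tool_rot: [2.189, 2.251, 0.003]
contact_force: [7.5, 0.4, 1.3]
finger_gap: 0.0114
```

Request:
{"name": "play_rows", "arguments": {"motion": [{"dp": [0, -0.002, 0.001], "turn": 0, "fingers": -1}, {"dp": [0, -0.003, 0.001], "turn": 0, "fingers": -1}]}}

```text
time: 37.83
ee_pos: [0.5715, 0.0348, 0.1033]
tool_rot: [2.189, 2.251, 0.003]
contact_force: [7.2, 0.0, 1.0]
finger_gap: 0.0112
```

Request:
{"name": "play_rows", "arguments": {"motion": [{"dp": [0, -0.001, 0.0005], "turn": 0, "fingers": -1}, {"dp": [0, -0.002, 0.001], "turn": 0, "fingers": -1}]}}

```text
time: 38.08
ee_pos: [0.5714, 0.0348, 0.1033]
tool_rot: [2.188, 2.251, 0.003]
contact_force: [7.5, -0.4, -0.2]
finger_gap: 0.0112
```

Request:
{"name": "play_rows", "arguments": {"motion": [{"dp": [0, -0.002, 0.001], "turn": 0, "fingers": -1}, {"dp": [0, -0.003, 0.001], "turn": 0, "fingers": -1}]}}

```text
time: 38.33
ee_pos: [0.5714, 0.0348, 0.1033]
tool_rot: [2.188, 2.251, 0.004]
contact_force: [8.6, -0.1, 0.7]
finger_gap: 0.0115
```

The arm has stopped while the force rises, so the catch is firm. I relax, let go, and back away.

Request:
{"name": "play_rows", "arguments": {"motion": [{"dp": [0, 0.004, 0], "turn": 0, "fingers": -1}, {"dp": [0, 0.008, 0], "turn": 0, "fingers": -1}, {"dp": [0, 0.008, 0], "turn": 0, "fingers": -0.4}, {"dp": [0, 0.008, 0], "turn": 0, "fingers": -0.4}, {"dp": [0, 0.008, 0], "turn": 0, "fingers": -0.4}, {"dp": [0, 0.008, -0.2], "turn": 0, "fingers": -0.4}, {"dp": [0, 0.008, -0.6], "turn": 0, "fingers": -0.4}, {"dp": [0, 0.008, -1], "turn": 0, "fingers": -0.4}, {"dp": [0, 0.008, -1], "turn": 0, "fingers": -0.4}]}}

```text
time: 39.45
ee_pos: [0.5717, 0.0349, 0.2059]
tool_rot: [2.188, 2.25, 0.006]
contact_force: [0.4, 0.3, -0.1]
finger_gap: 0.0255
```

Request:
{"name": "play_rows", "arguments": {"motion": [{"dp": [0.5, 0, 0], "turn": 0, "fingers": -0.4}, {"dp": [1, 0, 0], "turn": 0, "fingers": -0.4}, {"dp": [1, 0, 0], "turn": 0, "fingers": -0.4}, {"dp": [1, 0, 0], "turn": 0, "fingers": -0.4}]}}

```text
time: 39.95
ee_pos: [0.5674, 0.1346, 0.2018]
tool_rot: [-2.189, -2.253, 0.002]
contact_force: [0.8, -0.4, -0.3]
finger_gap: 0.026
```

```bash
python3 - <<'E'
from h import *
st(); g=grab('top'); f=grab('side'); P=pts(g); b=g['color'].astype(int).mean(-1)
# dark lines/edges on top view, both sides of the ribs
for u in (252,282):
    k=b[:,u-3:u+4].mean(1); w=P[:,u-3:u+4].mean(1)
    print(u,[(v,int(k[v]),w[v].round(4).tolist()) for v in range(195,280) if k[v]<k[v-2:v+3].max()-14])
c,s=np.cos(np.radians(20)),np.sin(np.radians(20))
m=np.zeros((480,640),bool); m[190:305,235:305]=1
X=P[m]; h=X[:,2]*c-X[:,0]*s; t=X[:,0]*c+X[:,2]*s
for n,lo,hi in (('low',.43,.515),('wide',.515,.575),('narrow',.585,.655)):
    k=(t>lo)&(t<hi)&(abs(X[:,1]-.034)<.05); hh=np.median(h[k&(abs(X[:,1]-.034)>.02)])
    r=k&(h-hh>.015)&(h-hh<.03)&(abs(X[:,1]-.034)<.02); q=X[r]; tt=t[r]
    pl=k&(abs(X[:,1]-.034)>.02)&(abs(h-hh)<.006); A=np.c_[X[pl][:,:2],np.ones(pl.sum())]; co=np.linalg.lstsq(A,X[pl][:,2],rcond=None)[0]
    print(n,'face h',hh,'rib t',tt.min(),tt.max(),(tt.min()+tt.max())/2,np.median(tt),'y',np.median(q[:,1]),len(q),'pitch',np.degrees(np.arctan(co[0])),'roll',np.degrees(np.arctan(co[1])), 'yaw',np.degrees(np.polyfit(q[:,0],q[:,1],1)[0]))
a=cv2.resize(g['color'][185:310,225:315,::-1],(400,556),interpolation=cv2.INTER_CUBIC); d=cv2.resize(f['color'][230:330,245:400,::-1],(400,258),interpolation=cv2.INTER_CUBIC)
o=np.zeros((556,800,3),np.uint8); o[:,:400]=a; o[:258,400:]=d; cv2.imwrite('pics/fin.png',o)
E
```

```text
t 39.95 p [0.5674 0.1346 0.2018] yaw 91.65 F [ 0.79 -0.42 -0.31] gap 0.026
252 [(195, 75, [0.6752, 0.0779, 0.0551]), (197, 92, [0.6651, 0.0754, 0.0733]), (198, 87, [0.6578, 0.073, 0.0914]), (201, 105, [0.6503, 0.0727, 0.092]), (202, 78, [0.6368, 0.0669, 0.1345]), (204, 160, [0.6294, 0.0652, 0.1455]), (205, 160, [0.6271, 0.0652, 0.1451]), (217, 110, [0.602, 0.0659, 0.1339]), (246, 145, [0.5388, 0.0668, 0.1122]), (275, 154, [0.4752, 0.069, 0.0807]), (276, 156, [0.4729, 0.069, 0.0802])]
282 [(195, 74, [0.6599, 0.0004, 0.113]), (200, 76, [0.6482, 0.0003, 0.1116]), (201, 77, [0.6465, 0.0004, 0.1088]), (202, 136, [0.6347, -0.0021, 0.145]), (216, 102, [0.6042, -0.0022, 0.1368]), (243, 160, [0.5459, -0.0018, 0.1138]), (244, 161, [0.5439, -0.0017, 0.112]), (246, 157, [0.5402, -0.0014, 0.1064]), (247, 158, [0.5377, -0.0015, 0.1072]), (274, 124, [0.4779, -0.001, 0.0808])]
low face h -0.0851412439831872 rib t 0.4302411797354041 0.5146294299571905 0.4724353048462973 0.4602794716090428 y 0.03183059509356316 141 pitch 23.417618683415935 roll 0.5926584761249946 yaw 1.007739892206589
wide face h -0.08080357248282294 rib t 0.5150912512064367 0.5747049654003042 0.5448981083033705 0.5348138281581349 y 0.033219655493896244 85 pitch 25.788441038333108 roll 0.7232316236642693 yaw 0.5720138340500373
narrow face h -0.07955336904235372 rib t 0.585638031388244 0.6074801942679412 0.5965591128280926 0.5969979930315635 y 0.034275030152821295 61 pitch 19.377678724691556 roll 0.4284263732510142 yaw 2.912271146549449
```

View pics/fin.png

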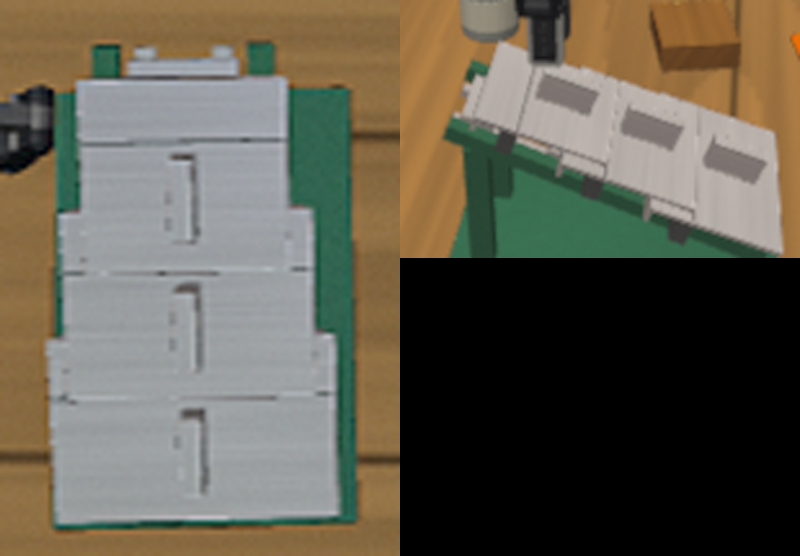

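Final view: all three plates are parallel and centred. Both tails lie on the scribed lines (crop rows about 271 and 396), the ribs are in line, and the gripper is clear. I hand the job in.

```bash
python3 -c "
from h import *
print(manip.job_done()); st()"
```

```text
the job is handed in; nothing more can be done
None
the job is handed in; nothing more can be done
```

I laid the wide plate and then the narrow one. For each I tilted the plate in the grip, by pressing it on the upper bar for the wide and on its own block for the narrow. I set it down flat with the lip past the catch, gripped it again and drew it down the slope until the catch was firm. I handed the job in at about 40 s; no verdict is reported.

- **Catches:** the wide catch travelled about 4.8 mm and the narrow one about 5.1 mm from first touch. The highest pull was about 10 N on the wide plate and 9 N on the narrow, under the 12 N slip limit. I did not measure the gauges or the catch travel directly; I judged both from the arm stopping while the force rose.
- **Placing:** the last pictures show both tails on the scribed lines, with the ribs in line and the plates centred and parallel. The gripper was clear and nothing else on the bench was touched.
- **Disagreements:**
  - The fingertips sat about 30 mm above the reported TCP, so the first grip closed on air and I repeated it lower.
  - The narrow plate's catch was met about 2.5 mm lower than predicted from the wide plate, which I put down to where the rib was gripped.
  - The final numeric fit of pitch and yaw was unreliable: it gave 23–26° pitch for the lowest and wide plates and 2.9° yaw for the narrow one, because its windows mixed neighbouring plates. I judged squareness by the pictures instead.

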